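Slide the sal ammoniac block off its scoop into its box and shut the lid

TASK

The corrosive sal ammoniac block must go back into its tinned copper box without the gripper touching it: take the copper scoop it lies in by its wooden grip, carry it level and rest its lip lightly on the box's front rim, just inside the mouth. With the lip kept resting there, tip the scoop slowly until the block just begins to slide, and hold that angle still so that it glides gently down into the box instead of shooting off. Then lay the scoop down flat on the bench and swing the domed lid fully shut without forcing anything, leaving everything else on the bench where it is.

Things in the scene. Friction and masses are not known exactly. Their poses are not given: they have to be found in the camera images.
- scoop_grip (a point): Middle of the wooden grip of the copper hand scoop, where to take it: a level bar 20 mm wide, 22 mm tall, 78 mm long that bridges the back half of the pan, its centre line 85 mm above the scoop's underside, so that the block passes beneath it. Axes of the scoop: x towards the lip, y across, z up out of the pan. From this point the lip is 110 mm ahead in x and 85 mm down.
- scoop_lip (a point): Middle of the scoop's lip (the open front edge of the pan floor), at the underside of the floor. Same axes as the scoop.
- scoop: The scoop: a loose flat-bottomed copper pan, tinned inside, 150 mm long, 66 mm wide, 3 mm floor, side walls tapering from 34 mm behind to 6 mm at the lip, 49 mm back, no front wall; a brass hoop in the middle of its length and a strap at the back carry the grip; about 240 g. Origin at the middle of its underside, 75 mm behind the lip. Lies flat on the bench at the start.
- sal_center (a point): Centre of the grey sal ammoniac block, 50 x 38 x 22 mm, 45 to 90 g, lying flat in the back half of the scoop, 50 mm side along the scoop. How easily it slides differs from day to day: it starts when the scoop is tipped lip-down by somewhere between 13 and 26 degrees, found only by trying.
- salbox: The tinned copper box, fixed on the bench: 126 (x) x 108 (y) x 38 mm high outside, walls and floor 4 mm, open on top. Origin at the middle of its underside; x points from the front wall (which faces the scoop) to the hinge at the back, z up. The mouth is 118 x 100 mm inside. The rim dents above 12 N.
- box_rim (a point): Middle of the top of the box's front wall (4 mm thick), 38 mm above the bench. Same axes as the box. Along the outer edge of this wall, centred 4.5 mm in front of this point, runs a hand-rolled wire bead 5 mm thick, on which the scoop comes to rest; being hand-made its top stands anywhere from 40.5 to 45.5 mm above the bench, differently each time: feel for it.
- lid_hinge (a point): Middle of the lid's hinge line, 63 mm behind the box's middle and 38 mm above the bench; the hinge line runs along the box's y. Axes turn with the lid; with the lid shut they are the box's.
- lid_edge (a point): Middle of the lid's free edge, 126 mm from the hinge line. The lid is as wide as the box (108 mm), a hollow barrel dome whose top stands 34 mm above the rim when shut (8 mm skirt, 26 mm arch); a 12 mm brass tab sticks out from the free edge. Standing open, its domed outside faces away from the scoop.
- lid (a joint): Angle of the lid, rad: 0 shut on the box, about 1.7 standing open (its stop is at 1.95). The riveted hinge is stiff (0.11 N m): the lid stays where it is left and a push of 1 to 3 N on its outside near the free edge moves it; pressing it with over 25 N bends it.
- pot: Dented copper coffee pot, 94 mm wide, 86 mm high, long brass handle, on the walnut stump (a fixed round block of 340 mm diameter, 45 mm high, to the right); bystander. Origin under its middle.
- hammer: Steel planishing hammer with ash handle, 225 mm long, on the stump; bystander. Origin under its middle.
- mallet: Round-headed boxwood mallet, 245 mm long, head 60 mm across, on the bench; bystander. Origin under its middle.
- dividers: Brass dividers, 150 mm long, lying on the bench; bystander. Origin under its middle.
- tinbar: Bar of tin, 140 x 30 x 16 mm, on the bench; bystander. Origin under its middle.
- bowl: Small copper bowl, 100 mm across, 42 mm high, on the bench; bystander. Origin under its middle.
- brush: Flux brush with wooden handle, 158 mm long, on the bench; bystander. Origin under its middle.
Mind the look-alikes: they are no part of the job. Leave any pink look-alike of the scoop alone.

How it is judged:
By the outcome, as a careful person would: the job done as asked, in the order asked, and still so for the second after the job is handed in, with the robot touching nothing.
It also fails if it takes over 72 s, if anything falls off the work surface, if the arm or the gripper's body presses on something with over 40 N, if the wrist force passes 120 N, or if a joint passes its speed limit or range.

ROBOT

A 6-joint arm with a two-finger parallel gripper is mounted at the origin on the work surface. World frame = base frame: x ahead of the robot, y to its left, z up, the work surface at z = 0. Lengths are in mm, angles in rad, forces in N, time in s.
With the tool pointing down it reaches from about 250 to 800 mm from the base axis. Payload 8.5 kg.
Tool frame: the origin (TCP) lies at the very end of the fingers, on their centre line; the grasp point (between the pads) lies 19 mm behind it (arm.tcp_to_grasp is the distance from the TCP to the grasp point, in mm); z points along the fingers, y is the direction in which the jaws open and shut (so a half turn about z gives the same grasp; the last joint's range is limited). The gripper opens to 85 mm and grips with 20 to 120 N. Pads are 22 mm wide; open, the fingers measure 114 mm over their backs; the gripper's body (76 mm by 85 mm) begins 54 mm behind the grasp point. The pads swing forward as they close: fully open they stand 13 mm farther back than shut.
Start: joints at [-1.187, 0.238, -0.013, 1.319, 0, 1.571], TCP at [196.566, -486.765, 231.276] pointing down, gripper open.
Joint ranges: [-2.66, 2.66], [-1.03, 1.9], [-1.14, 1.46], [-1.82, 2.27], [-1.45, 1.34], [-3.14, 3.14]. Speed limits (rad/s): [2.22, 2.22, 2.79, 3.14, 3.14, 3.14].

INTERFACE

Orientations are given as a rotation vector (axis times angle).
In Python, from cell import arm gives the robot as it stands.
- The arm moves only by the shell command python3 -m inch 'ROWS'. ROWS is JSON, a list of rows, each an object with "turn": the turn, a rotation vector about the world's x, y, z in degrees, a list of three; "slide": the shift along the world's x, y, z in m, a list of three; "claw": the opening, from 0 (shut) to 1 (fully open). A call has 1 to 12 rows; each row is the pose to reach, as a shift and turn from the pose commanded when the call began; what a row does not reach only later rows make up. A row lasts 1/10 s, in which the tool goes at most 50 mm and 8.59 degrees, less where a joint would pass 70% of its speed; a pose out of reach is approached as far as the arm can. A call with a gripper value outside its range is refused whole. The fingers move at their own pace and stop on an object; the grip force is fixed at half the most. Time passes only in rows, so rows that repeat a pose let the fingers close. It gives the time, the measured TCP pose, the force and the opening at its end, in the units of the state.
- arm.state(): the state, without advancing time (a new reading comes with each control period).
- arm.capture(name): name is "scene" or "top" or "wrist"; returns (picture, depth): 400x640x3 uint8, red, green, blue; 400x640 float32, mm along the optical axis (not along the pixel's ray), 0 where there is no reading.
- arm.camera_info(name): a dict with "camera_matrix" (3x3 intrinsics, pixels), "distortion" ([k1, k2, p1, p2, k3] as OpenCV has them; the pictures are not rectified), "rvec" (rotation vector, rad) and "tvec" (3), from world to camera coordinates, as OpenCV has them. Camera axes: x right, y down, z forward; pixel columns grow to the right and rows downward; lengths in mm; the calibration is good to about 2 mm. A picture is of the moment at which its call begins: read the wrist's pose just before it. camera_info takes no time and is no camera call; for the wrist camera it gives the pose at the moment of the call.
- arm.close_job(): hands the job in, once; it reports no verdict.
The state is a dict: "clock": time; "joints": joint angles; "dq": joint speeds; "tau": joint torques, N m; "eef_pos": TCP position; "tcp_rot": TCP orientation; "force": force on the tool from outside, world axes, zero at the start; "torque": the same for the moment, N m; "opening": opening from 0.0 (shut) to 1.0 (fully open).
Only numpy, scipy, OpenCV 4.12 (cv2) and the standard library are available. Lean on these libraries where they do the work, as an engineer would, in place of code of your own. Each camera call takes 0.05 s, during which the arm holds its last target. There are 200 camera calls.

## Working session

There is one attempt and no reset: what is moved stays moved. The work goes in short steps, Python scripts to look and compute and a shell command to move; the robot and the scene stay as the last step left them, time stands still between calls to the robot, and variables do not carry over. Pictures are saved under pics/ and viewed, about 8 in all and at most 12, crops included, and the job is handed in when it is done.

```bash
ls; mkdir -p pics
cat > h.py <<'E'
import numpy as np, cv2
from cell import arm
def snap(n,f):
    ci=arm.camera_info(n); p,d=arm.capture(n)
    cv2.imwrite(f'pics/{f}.png',p[...,::-1]); np.savez(f'pics/{f}.npz',p=p,d=d,**{k:np.array(v) for k,v in ci.items()})
    return p,d,ci
def load(f): z=np.load(f'pics/{f}.npz'); return z['p'],z['d'],{k:z[k] for k in ('camera_matrix','distortion','rvec','tvec')}
def world(uv,depth,ci):
    uv=np.array(uv,float).reshape(-1,1,2); n=cv2.undistortPoints(uv,np.array(ci['camera_matrix']),np.array(ci['distortion'])).reshape(-1,2)
    R=cv2.Rodrigues(np.array(ci['rvec'],float))[0]; c=np.c_[n,np.ones(len(n))]*np.array(depth,float).reshape(-1,1)
    return (c-np.array(ci['tvec'],float).reshape(1,3))@R
def plane(uv,z,ci):
    a=world(uv,np.full(len(uv),1.),ci);b=world(uv,np.full(len(uv),1000.),ci); t=(z-a[:,2])/(b[:,2]-a[:,2]); return a+(b-a)*t[:,None]
def cloud(p,d,ci):
    v,u=np.nonzero(d>0); return np.c_[world(np.c_[u,v],d[v,u],ci)],p[v,u],np.c_[u,v]
E
python3 - <<'E'
from h import *
snap('top','top0');snap('scene','scene0');print(arm.state())
for n in('top','scene'):
  c=arm.camera_info(n);print(c)
E
```

```text
pics
{'clock': 0.1, 'joints': array([-1.18700111e+00,  2.38750866e-01, -1.41829476e-02,  1.31921075e+00,
        1.06513192e-05,  1.57080291e+00]), 'dq': array([-7.33995036e-05, -3.64927635e-03,  1.85904511e-03,  1.22380219e-03,
        1.64897221e-03, -1.47623327e-03]), 'tau': array([-9.66857115e-04, -5.39722037e+01,  3.46997023e+01,  1.34488536e-02,
       -1.23402419e-04, -1.86630018e-05]), 'eef_pos': array([ 196.44118875, -486.44846268,  230.72108015]), 'tcp_rot': array([-3.08262661e+00, -5.98907911e-01,  3.87332053e-04]), 'force': array([-0.32746734,  0.58758115,  0.42868988]), 'torque': array([0.03706834, 0.00920962, 0.00951282]), 'opening': 0.9977278118429909}
{'camera_matrix': array([[393.60031438,   0.        , 315.15494262],
       [  0.        , 393.60031438, 201.82171221],
       [  0.        ,   0.        ,   1.        ]]), 'distortion': array([-0.09559183,  0.        ,  0.        ,  0.        ,  0.        ]), 'rvec': array([ 2.13777496, -2.1937492 ,  0.11520427]), 'tvec': array([  -2.89070295,  522.15668202, 1278.78702792])}
{'camera_matrix': array([[404.91551772,   0.        , 317.34227917],
       [  0.        , 404.91551772, 201.18288199],
       [  0.        ,   0.        ,   1.        ]]), 'distortion': array([-0.02853499,  0.        ,  0.        ,  0.        ,  0.        ]), 'rvec': array([ 1.80330086,  2.06628923, -0.54916956]), 'tvec': array([  80.51033481, -411.43007167, 1568.32971261])}
```

View pics/top0.png

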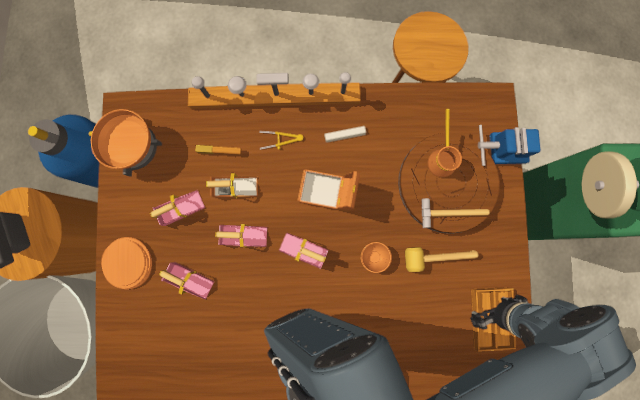

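View pics/scene0.png

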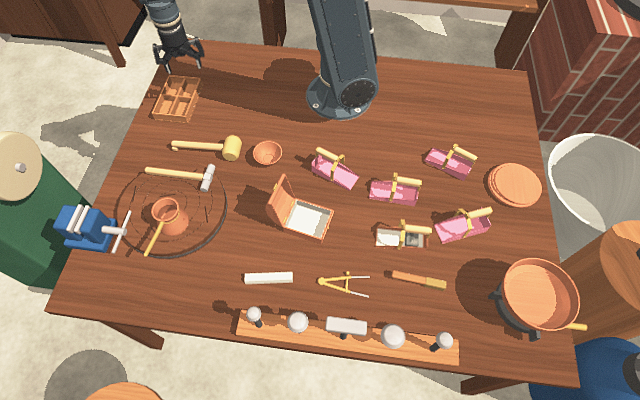

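The real (tinned) scoop is at top (233,187), with its lip to the right. The open box is at (327,188), with its lid on the right side. The pink scoops are look-alikes.

Run:
```python
from h import *
p,d,ci=load('top0')
P,C,U=cloud(p,d,ci)
def box(u0,v0,u1,v1):
    return (U[:,0]>=u0)&(U[:,0]<u1)&(U[:,1]>=v0)&(U[:,1]<v1)
def rect(n,m):
    q=P[m]; r=cv2.minAreaRect(q[:,:2].astype(np.float32)); print(n,m.sum(),'c',np.round(r[0],1),'wh',np.round(r[1],1),'ang',round(r[2],1),'z',np.round(np.percentile(q[:,2],[2,50,98]),1))
b=box(200,168,268,208)
print('bench z',np.median(P[box(250,210,300,222)][:,2]))
rect('scoop all',b&(P[:,2]>6)); rect('grip',b&(P[:,2]>80)); 
m=b&(P[:,2]>80)
q=P[m][:,:2];c=q.mean(0);w,v=np.linalg.eigh(np.cov(q.T));print('grip pca',c,v[:,1],np.sqrt(w*12))
g=C.astype(int); rng=g.max(1)-g.min(1)
rect('white floor',b&(P[:,2]<15)&(P[:,2]>-5)&(rng<45)&(g.min(1)>140)); rect('grey',b&(rng<40)&(g.max(1)<150)&(g.max(1)>80)&(P[:,2]>15)&(P[:,2]<35))
b=box(285,160,370,220)
rect('box body',b&(P[:,2]>25)&(P[:,2]<44)&(U[:,0]<345)); rect('box all',b&(P[:,2]>10)); rect('lid',b&(P[:,2]>60))
rect('in floor',b&(P[:,2]<20)&(rng<45)&(g.min(1)>140))
p,d,ci=load('scene0')
P,C,U=cloud(p,d,ci); g=C.astype(int); rng=g.max(1)-g.min(1)
b=box(365,215,435,255); rect('S grip',b&(P[:,2]>80)); rect('S scoop',b&(P[:,2]>6))
m=b&(P[:,2]>80)
q=P[m][:,:2];c=q.mean(0);w,v=np.linalg.eigh(np.cov(q.T));print('grip pca',c,v[:,1],np.sqrt(w*12))
b=box(262,170,340,245);rect('S body',b&(P[:,2]>25)&(P[:,2]<46)&(U[:,1]>195)); rect('S lid',b&(P[:,2]>60)); rect('S floor',b&(P[:,2]<20)&(rng<45)&(g.min(1)>140))
for f in('top0','scene0'):
  im=cv2.imread(f'pics/{f}.png'); r=(190,150,390,225) if f=='top0' else (255,165,455,260)
  cv2.imwrite(f'pics/{f}c.png',cv2.resize(im[r[1]:r[3],r[0]:r[2]],None,fx=4,fy=4,interpolation=cv2.INTER_CUBIC))
```

```text
bench z -1.2753035569930031
scoop all 575 c [585.5 275.9] wh [112.1 216.3] ang 8.0 z [ 6.4 29.4 97.2]
grip 196 c [592.4 285.5] wh [86.3 48.5] ang 79.9 z [80.9 93.  97.9]
grip pca [583.64682655 283.58750775] [-0.00890746  0.99996033] [28.52365889 88.90819569]
white floor 345 c [585.  254.4] wh [135.3  55.6] ang 89.3 z [-3.5  1.8  7.3]
grey 79 c [568.9 289.1] wh [35.8 24.1] ang 87.9 z [17.1 23.8 28.3]
box body 404 c [564.1 -44.5] wh [152.3 108.6] ang 77.6 z [27.5 37.8 43.7]
box all 946 c [561.  -58.1] wh [180.1 108.7] ang 77.6 z [ 14.2  43.9 162.2]
lid 319 c [ 546.5 -125. ] wh [ 43.1 108.3] ang 77.5 z [ 61.  149.  168.6]
in floor 894 c [567.  -36.1] wh [113.8  93.5] ang 77.4 z [-2.6  3.1  8.7]
S grip 256 c [588.8 289.5] wh [87.3 48.8] ang 89.9 z [81.2 93.3 99.4]
S scoop 871 c [563.9 262.5] wh [122.9 194.6] ang 4.8 z [ 6.3 26.7 98. ]
grip pca [589.33763915 285.61387694] [-0.01033872  0.99994655] [28.30580007 90.80902375]
S body 542 c [566.6 -41.2] wh [150.9 111.1] ang 77.4 z [25.9 38.3 45.1]
S lid 618 c [488.1 -78.2] wh [ 75.  266.3] ang 55.5 z [ 61.1  95.8 165.5]
S floor 868 c [493.2 -21.4] wh [112.3 230.2] ang 77.9 z [ 0.4  5.1 12.8]
```

View pics/top0c.png

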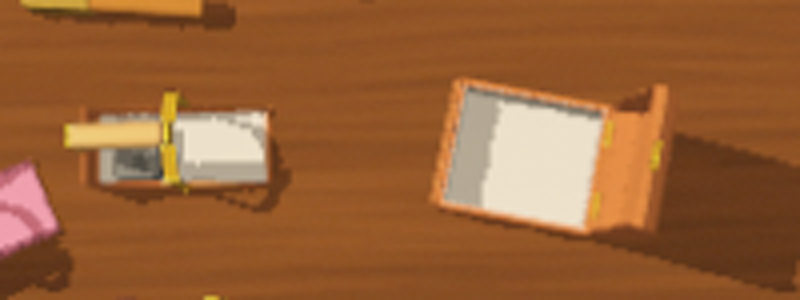

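Run:
```python
from h import *
for f,(u0,v0,u1,v1) in (('top0',(200,168,268,208)),('scene0',(365,215,435,255))):
    p,d,ci=load(f); s=p[v0:v1,u0:u1]; hsv=cv2.cvtColor(s,cv2.COLOR_RGB2HSV)
    # print colours along the grip
    P=world(np.stack(np.meshgrid(np.arange(u0,u1),np.arange(v0,v1)),-1).reshape(-1,2),d[v0:v1,u0:u1].ravel(),ci).reshape(v1-v0,u1-u0,3)
    hi=P[...,2]>85
    h=hsv[hi]; print(f,np.percentile(h[:,0],[5,50,95]),np.percentile(h[:,1],[5,25,50,75,95]),np.percentile(h[:,2],[5,50,95]))
    m=(hi&(hsv[...,1]<150)&(hsv[...,0]<30)).astype(np.uint8)
    v,u=np.nonzero(m); q=plane(np.c_[u+u0,v+v0],96,ci)[:,:2]; r=cv2.minAreaRect(q.astype(np.float32)); print('wood',len(u),r, q.mean(0)); 
    w,e=np.linalg.eigh(np.cov(q.T)); print('pca',e[:,1],np.sqrt(12*w))
    br=((hsv[...,1]>170)&(hsv[...,0]>19)&(hsv[...,0]<32)); v,u=np.nonzero(br); q=P[br]; print('brass',len(q),np.c_[u+u0,v+v0][[0,-1]].tolist(),q[:,2].min(),q[:,2].max()); w,e=np.linalg.eigh(np.cov(q[:,:2].T)); print(q.mean(0),e[:,1])
    rng=s.max(2).astype(int)-s.min(2)
    m=(rng<45)&(s.min(2)>140)&(P[...,2]<10); m=(rng<50)&(s.min(2)>110)&(P[...,2]<14)
    v,u=np.nonzero(m); q=plane(np.c_[u+u0,v+v0],3,ci)[:,:2]; print('floor',len(q),cv2.minAreaRect(q.astype(np.float32)),q.min(0))
    lip=q[q[:,1]<np.percentile(q[:,1],4)]; print('lip',lip.mean(0),lip.min(0),lip.max(0))
p,d,ci=load('top0')
print('lip corners',plane([[257,178],[257,195.7]],5,ci))
c=np.array([[457,80],[433,203],[610,107],[588,231]])/4-.5+np.array([190,150]); print('box rim corners',plane(c,38,ci).round(1))
```

```text
top0 [14.2 20.  23. ] [107.2 124.  131.  146.  196.8] [152.2 228.  239. ]
wood 151 ((578.75439453125, 254.14675903320312), (147.22341918945312, 25.533912658691406), 83.24007415771484) [582.75628582 288.4567066 ]
pca [0.01915559 0.99981651] [21.60213761 80.39401464]
brass 75 [[231, 173], [235, 196]] -2.671792648916467 97.19868732828809
[583.1015591  258.17927263  73.03070559] [0.3391931  0.94071677]
floor 405 ((586.0621948242188, 255.65695190429688), (138.080078125, 55.17481994628906), 88.46932983398438) [556.64276247 186.95465375]
lip [584.15969958 187.35045087] [556.64276247 186.95465375] [611.84547354 190.36030831]
scene0 [14. 23. 29.] [ 61.   68.   94.  117.  141.9] [168.1 248.  253. ]
wood 216 ((606.10009765625, 237.32130432128906), (94.77263641357422, 180.6602020263672), 36.84550094604492) [590.29020229 285.27341584]
pca [-0.11963964  0.99281738] [41.74081104 94.63637729]Traceback (most recent call last):
  File "<stdin>", line 11, in <module>
IndexError: index 0 is out of bounds for axis 0 with size 0
```

```bash
python3 -m inch '[{"turn":[0,0,68],"slide":[0.387,0.772,0.02],"claw":1},{"turn":[0,0,68],"slide":[0.387,0.772,0.02],"claw":1},{"turn":[0,0,68],"slide":[0.387,0.772,0.02],"claw":1},{"turn":[0,0,68],"slide":[0.387,0.772,0.02],"claw":1},{"turn":[0,0,68],"slide":[0.387,0.772,0.02],"claw":1},{"turn":[0,0,68],"slide":[0.387,0.772,0.02],"claw":1},{"turn":[0,0,68],"slide":[0.387,0.772,0.02],"claw":1},{"turn":[0,0,68],"slide":[0.387,0.772,0.02],"claw":1},{"turn":[0,0,68],"slide":[0.387,0.772,0.02],"claw":1},{"turn":[0,0,68],"slide":[0.387,0.772,0.02],"claw":1},{"turn":[0,0,68],"slide":[0.387,0.772,0.02],"claw":1},{"turn":[0,0,68],"slide":[0.387,0.772,0.02],"claw":1}]'
```

```text
clock: 1.3
eef_pos: [465.7, 51.7, 245.1]
tcp_rot: [2.221, 2.222, -0.0]
force: [1.2, -0.5, 0.3]
opening: 0.994
```

```bash
python3 -m inch '[{"turn":[0,0,0],"slide":[0.115,0.228,0.0],"claw":1},{"turn":[0,0,0],"slide":[0.115,0.228,0.0],"claw":1},{"turn":[0,0,0],"slide":[0.115,0.228,0.0],"claw":1},{"turn":[0,0,0],"slide":[0.115,0.228,0.0],"claw":1},{"turn":[0,0,0],"slide":[0.115,0.228,0.0],"claw":1},{"turn":[0,0,0],"slide":[0.115,0.228,0.0],"claw":1},{"turn":[0,0,0],"slide":[0.115,0.228,0.0],"claw":1},{"turn":[0,0,0],"slide":[0.115,0.228,0.0],"claw":1}]' && python3 -c "
from h import *
snap('wrist','w1');s=arm.state();print(s['eef_pos'],s['tcp_rot'])"
```

```text
clock: 2.1
eef_pos: [579.9, 276.8, 244.8]
tcp_rot: [-2.222, -2.221, 0.002]
force: [0.5, -0.6, 0.2]
opening: 1.005
[579.87741407 276.36325473 245.27513913] [-2.22237343e+00 -2.22039527e+00  1.10317163e-03]
```

View pics/w1.png

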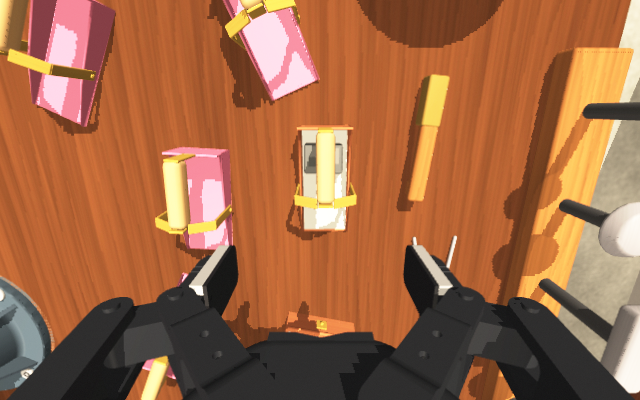

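The wrist view shows the scoop centred. The grip runs from about (325,130) to (325,204), the lip is at row 231 over columns 303–348, and the block sits at (323,158).

Run:
```python
from h import *
p,d,ci=load('w1')
hsv=cv2.cvtColor(p,cv2.COLOR_RGB2HSV)
P,C,U=cloud(p,d,ci)
b=(U[:,0]>285)&(U[:,0]<365)&(U[:,1]>115)&(U[:,1]<240)
h=hsv[U[:,1],U[:,0]]
m=b&(P[:,2]>88)&(h[:,1]<150)
q=plane(U[m],96,ci)[:,:2];print(len(q),cv2.minAreaRect(q.astype(np.float32)),q.mean(0),np.percentile(P[m][:,2],[5,50,95]))
w,e=np.linalg.eigh(np.cov(q.T));print('grip dir',e[:,1],np.sqrt(12*w))
s=b&(P[:,2]>3)
q=P[b&(P[:,2]>2)&(P[:,2]<50)];print('pan',cv2.minAreaRect(q[:,:2].astype(np.float32)))
print('lip px',plane([[302.5,231],[348.5,231]],3,ci).round(1),'back px',plane([[297,127],[354,127]],49,ci).round(1))
g=C.astype(int);m=b&(np.ptp(g,axis=1)<40)&(g.max(1)<170)&(P[:,2]>18)&(P[:,2]<32);q=P[m];print('block',m.sum(),q.min(0),q.max(0),q.mean(0))
```

```text
1330 ((584.8775634765625, 288.7915954589844), (81.3859634399414, 19.236392974853516), 89.86219024658203) [584.92274629 291.99253775] [91.39403608 95.06965772 96.57738472]
grip dir [-0.00792222  0.99996862] [19.10390154 75.38011448]
pan ((592.673583984375, 249.03097534179688), (167.37075805664062, 99.3412094116211), 83.14741516113281)
lip px [[553.5 178.6   3. ]
 [620.9 178.6   3. ]] back px [[552.8 329.7  49. ]
 [618.7 329.7  49. ]]
block 273 [558.36575593 269.18105246  18.62188254] [607.7524481  307.95719525  26.53079882] [569.42240689 287.94963989  24.39758121]
```

```bash
python3 -m inch '[{"turn":[0,0,0.5],"slide":[0.005,0.012,-0.05],"claw":1},{"turn":[0,0,0.5],"slide":[0.005,0.012,-0.1],"claw":1},{"turn":[0,0,0.5],"slide":[0.005,0.012,-0.1],"claw":1},{"turn":[0,0,0.5],"slide":[0.005,0.012,-0.1],"claw":1}]' ; python3 -c "
from h import *
s=arm.state();print(s['eef_pos'],s['tcp_rot'],arm.tcp_to_grasp)"
```

```text
clock: 2.55
eef_pos: [584.9, 288.2, 146.2]
tcp_rot: [-2.213, -2.229, 0.002]
force: [-0.3, 0.7, 1.0]
opening: 0.995
[584.92718784 288.19358826 146.15578857] [-2.21304727e+00 -2.22932437e+00  1.88225205e-03] 18.700000000000003
```

```bash
python3 -m inch '[{"turn":[0,0,0],"slide":[0.0003,0.0005,-0.04],"claw":1},{"turn":[0,0,0],"slide":[0.0003,0.0005,-0.07],"claw":1},{"turn":[0,0,0],"slide":[0.0003,0.0005,-0.0795],"claw":0.6},{"turn":[0,0,0],"slide":[0.0003,0.0005,-0.0795],"claw":0.4},{"turn":[0,0,0],"slide":[0.0003,0.0005,-0.0795],"claw":0.3},{"turn":[0,0,0],"slide":[0.0003,0.0005,-0.0795],"claw":0.1},{"turn":[0,0,0],"slide":[0.0003,0.0005,-0.0795],"claw":0},{"turn":[0,0,0],"slide":[0.0003,0.0005,-0.0795],"claw":0},{"turn":[0,0,0],"slide":[0.0003,0.0005,-0.0795],"claw":0},{"turn":[0,0,0],"slide":[0.0003,0.0005,-0.0795],"claw":0}]' ; python3 -c "
from h import *
s=arm.state();print(s['eef_pos'],s['tcp_rot'],s['force'],s['opening'])"
```

```text
clock: 3.55
eef_pos: [586.5, 290.5, 67.6]
tcp_rot: [2.211, 2.231, 0.004]
force: [-1.9, 0.1, 7.6]
opening: 0.222
[586.49997745 290.46687333  67.5691938 ] [2.21104509 2.23057822 0.00393877] [-1.90509604  0.06392087  7.59554955] 0.22248635759659668
```

```bash
python3 -m inch '[{"turn":[0,0,0],"slide":[0,0,0.002],"claw":0},{"turn":[0,0,0],"slide":[0,0,0.007],"claw":0},{"turn":[0,0,0],"slide":[0,0,0.015],"claw":0},{"turn":[0,0,0],"slide":[0,0,0.027],"claw":0},{"turn":[0,0,0],"slide":[0,0,0.04],"claw":0},{"turn":[0,0,0],"slide":[0,0,0.053],"claw":0},{"turn":[0,0,0],"slide":[0,0,0.064],"claw":0},{"turn":[0,0,0],"slide":[0,0,0.072],"claw":0},{"turn":[0,0,0],"slide":[0,0,0.077],"claw":0},{"turn":[0,0,0],"slide":[0,0,0.08],"claw":0}]'
python3 - <<'E'
from h import *
s=arm.state();print(s['eef_pos'],s['tcp_rot'],s['force'],s['opening'])
snap('scene','s2')
im=cv2.imread('pics/s2.png');cv2.imwrite('pics/s2c.png',cv2.resize(im[160:270,250:450],None,fx=4,fy=4,interpolation=cv2.INTER_CUBIC))
p,d,ci=load('top0')
c=np.array([[457,80],[433,203],[610,107],[588,231]])/4-.375+np.array([190,150]); print('rim corners top',plane(c,38,ci).round(1))
for f,uv in(('top0',(285,160,370,220)),('scene0',(262,170,340,245))):
    p,d,ci=load(f);P,C,U=cloud(p,d,ci);b=(U[:,0]>uv[0])&(U[:,0]<uv[2])&(U[:,1]>uv[1])&(U[:,1]<uv[3])
    # box axes
    a=np.radians(-102.5);ex=np.array([np.cos(a),np.sin(a)]);ey=np.array([-ex[1],ex[0]])
    for lo,hi in((32,46),):
        q=P[b&(P[:,2]>lo)&(P[:,2]<hi)]; xs=q[:,:2]@ex; ys=q[:,:2]@ey; near=xs<np.percentile(xs,1)+12
        # front wall fit
        r=np.polyfit(ys[near],xs[near],1); print(f,'front wall',near.sum(),'x',xs[near].min(),np.median(xs[near]),'slope deg',np.degrees(np.arctan(r[0])),'y',np.percentile(ys,[1,99]),'zmax',np.percentile(q[near][:,2],[50,95]))
        print(' front mid',ex*np.median(xs[near])+ey*np.mean(np.percentile(ys,[1,99])))
    q=P[b&(P[:,2]>100)];print(' lid edge',q[q[:,2]>155][:,:3].mean(0),q[:,2].max())
E
```

```text
clock: 4.55
eef_pos: [585.7, 290.0, 146.1]
tcp_rot: [2.212, 2.231, 0.0]
force: [-0.2, -0.4, -3.3]
opening: 0.226
[585.74355712 289.99833406 146.14278572] [2.21187385e+00 2.23089976e+00 3.35457619e-04] [-0.19094262 -0.35370251 -3.28229305] 0.2263754971272811
rim corners top [[ 629.5   18.4   38. ]
 [ 527.1   40.4   38. ]
 [ 603.4 -108.1   38. ]
 [ 500.6  -86.5   38. ]]
top0 front wall 94 x -154.7894464981215 -149.985358961577 slope deg -0.06193531600218282 y [506.32520857 614.31797641] zmax [38.01361805 41.86375081]
 front mid [579.50250664  25.15431792]
 lid edge [ 546.71316871 -129.06452713  159.70427205] 171.15205331336594
scene0 front wall 103 x -157.82737979776942 -152.72639272860854 slope deg 0.0629521990593359 y [388.02564269 617.08688651] zmax [39.10258853 42.55190781]
 front mid [523.69971596  40.33308351]
 lid edge [ 548.97668187 -126.33597239  161.74109468] 174.6867708345431
```

View pics/s2c.png

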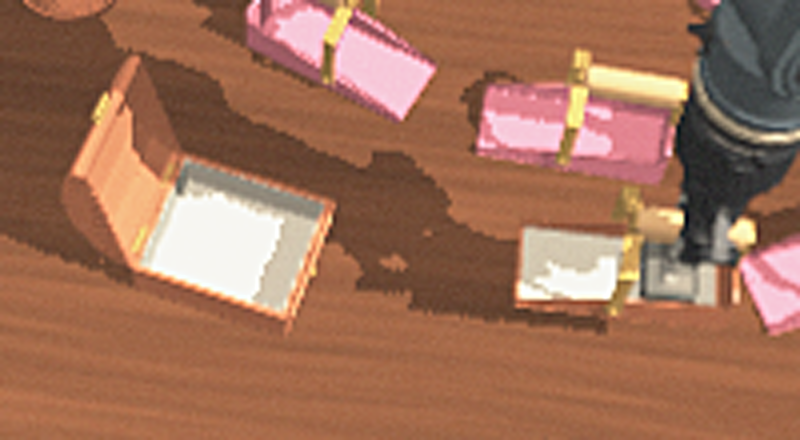

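```bash
python3 -m inch '[{"turn":[0,0,-0.2],"slide":[0,-0.003,0],"claw":0},{"turn":[0,0,-0.7],"slide":[0.001,-0.009,0],"claw":0},{"turn":[0,0,-1.4],"slide":[0.002,-0.018,0],"claw":0},{"turn":[0,0,-2.3],"slide":[0.003,-0.03,-0.001],"claw":0},{"turn":[0,0,-3.5],"slide":[0.004,-0.045,-0.002],"claw":0},{"turn":[0,0,-4.8],"slide":[0.0055,-0.062,-0.004],"claw":0},{"turn":[0,0,-6.2],"slide":[0.007,-0.08,-0.006],"claw":0},{"turn":[0,0,-7.6],"slide":[0.0085,-0.098,-0.008],"claw":0},{"turn":[0,0,-9],"slide":[0.01,-0.115,-0.010],"claw":0},{"turn":[0,0,-10.2],"slide":[0.0115,-0.13,-0.012],"claw":0},{"turn":[0,0,-11.2],"slide":[0.013,-0.14,-0.013],"claw":0},{"turn":[0,0,-12],"slide":[0.014,-0.147,-0.014],"claw":0}]'
python3 - <<'E'
from h import *
s=arm.state();print(s['eef_pos'],s['tcp_rot'],s['force'],s['opening'])
p,d,ci=snap('top','t3')
im=cv2.imread('pics/t3.png');cv2.imwrite('pics/t3c.png',cv2.resize(im[150:225,210:390],None,fx=4,fy=4,interpolation=cv2.INTER_CUBIC))
E
```

```text
clock: 5.8
eef_pos: [599.9, 141.9, 131.6]
tcp_rot: [-2.435, -1.985, -0.0]
force: [-0.3, 0.3, -3.4]
opening: 0.225
[599.91838588 141.8774652  131.62470095] [-2.43490372e+00 -1.98504012e+00 -1.20968152e-04] [-0.31153891  0.30395002 -3.35011835] 0.22477863896910374
```

View pics/t3c.png

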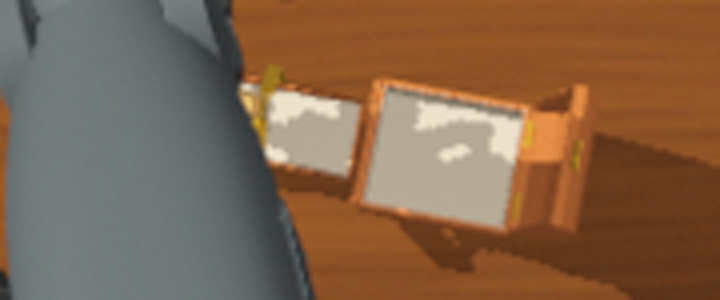

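The scoop is just in front of the box, well centred and parallel. The lip runs from crop (363,102) to (348,175), and the box front from (377,80) to (352,203).

Run:
```python
from h import *
p,d,ci=load('t3')
f=lambda c:np.array(c)/4-.375+np.array([210,150])
l=plane(f([[363,102],[348,175]]),68,ci); b=plane(f([[377,80],[352,203]]),41,ci); i=plane(f([[387,86],[362,204]]),38,ci)
e=plane(f([[533,105],[506,231]]),38,ci)
for n,v in(('lip',l),('front',b),('inner',i),('back',e)): print(n,v.round(1).tolist(),v.mean(0).round(1), 'heading',np.degrees(np.arctan2(*(v[1]-v[0])[[1,0]])))
ex=np.array([-.2164,-.9763]);ey=np.array([.9763,-.2164])
for n,v in(('lip',l),('front',b),('inner',i),('back',e)): print(n,v.mean(0)[:2]@ex,v.mean(0)[:2]@ey)
P,C,U=cloud(p,d,ci); uv=f([[340,70],[400,215]]).ravel(); m=(U[:,0]>uv[0])&(U[:,0]<uv[2])&(U[:,1]>uv[1])&(U[:,1]<uv[3])
q=P[m]; x=q[:,:2]@ex;y=q[:,:2]@ey
for a in range(-190,-135,4):
  k=(x>=a)&(x<a+4)&(y>535)&(y<580); print(a,k.sum(),np.median(q[k][:,2]).round(1) if k.any() else '')
```

```text
lip [[605.9, 29.3, 68.0], [546.6, 42.7, 68.0]] [576.2  36.   68. ] heading 167.3000286119201
front [[628.9, 18.3, 41.0], [526.8, 41.1, 41.0]] [577.8  29.7  41. ] heading 167.38311551116993
inner [[624.2, 10.2, 38.0], [526.1, 33.0, 38.0]] [575.1  21.6  38. ] heading 166.87083717094143
back [[605.1, -110.6, 38.0], [500.7, -84.9, 38.0]] [552.9 -97.7  38. ] heading 166.14691850458252
lip -159.85485227696356 554.7853154916614
front -154.05214119792086 557.7238271518652
inner -145.55301682109317 556.8336314174732
back -24.2113286796998 560.9156756237453
-190 0 
-186 0 
-182 0 
-178 4 64.6
-174 11 65.6
-170 17 66.1
-166 17 65.2
-162 35 62.3
-158 6 39.6
-154 18 39.4
-150 17 37.0
-146 22 4.9
-142 14 4.5
-138 16 3.6
```

```bash
python3 -m inch '[{"turn":[0,0,0],"slide":[0,-0.003,0],"claw":0},{"turn":[0,0,0],"slide":[-0.001,-0.008,-0.001],"claw":0},{"turn":[0,0,0],"slide":[-0.001,-0.013,-0.003],"claw":0},{"turn":[0,0,0],"slide":[-0.0015,-0.018,-0.006],"claw":0},{"turn":[0,0,0],"slide":[-0.0015,-0.021,-0.009],"claw":0},{"turn":[0,0,0],"slide":[-0.0015,-0.021,-0.012],"claw":0},{"turn":[0,0,0],"slide":[-0.0015,-0.021,-0.014],"claw":0},{"turn":[0,0,0],"slide":[-0.0015,-0.021,-0.014],"claw":0}]'
python3 - <<'E'
from h import *
for i in range(1):
  s=arm.state();print(s['eef_pos'],s['force'],s['torque'])
E
```

```text
clock: 6.65
eef_pos: [598.0, 122.0, 117.2]
tcp_rot: [-2.433, -1.987, 0.001]
force: [0.6, 0.3, -2.7]
opening: 0.222
[597.98026943 122.04828083 117.23672916] [ 0.59335066  0.26335264 -2.74098749] [-0.03102332 -0.01115999 -0.00542819]
```

```bash
python3 -m inch '[{"turn":[0,0,0],"slide":[0,0,-0.002],"claw":0},{"turn":[0,0,0],"slide":[0,0,-0.0035],"claw":0},{"turn":[0,0,0],"slide":[0,0,-0.0035],"claw":0}]';python3 -c "
from h import *
s=arm.state();print(s['eef_pos'],s['force'],s['torque'])"
python3 -m inch '[{"turn":[0,0,0],"slide":[0,0,-0.001],"claw":0},{"turn":[0,0,0],"slide":[0,0,-0.001],"claw":0}]';python3 -c "
from h import *
s=arm.state();print(s['eef_pos'],s['force'],s['torque'])"
```

```text
clock: 6.95
eef_pos: [598.1, 122.1, 113.9]
tcp_rot: [-2.433, -1.988, 0.001]
force: [0.4, -0.2, -3.3]
opening: 0.225
[598.05804492 122.07278748 113.93297285] [ 0.41684813 -0.24156346 -3.29024261] [ 0.05419151  0.0113407  -0.02302934]
clock: 7.15
eef_pos: [598.1, 122.0, 113.1]
tcp_rot: [-2.433, -1.987, 0.0]
force: [0.1, 0.3, -2.7]
opening: 0.224
[598.14235359 121.99884105 113.08269418] [ 0.10700968  0.29883594 -2.66394597] [ 0.06538572 -0.0049625   0.00829339]
```

```bash
python3 -m inch '[{"turn":[0,0,0],"slide":[0,0,-0.001],"claw":0},{"turn":[0,0,0],"slide":[0,0,-0.001],"claw":0}]';python3 -c "
from h import *
s=arm.state();print(s['eef_pos'],s['force'],s['torque'])"
```

```text
clock: 7.35
eef_pos: [598.1, 122.0, 112.1]
tcp_rot: [-2.433, -1.987, 0.0]
force: [-0.0, -0.1, -2.7]
opening: 0.225
[598.12398862 121.96779687 112.07636602] [-0.00736435 -0.09489037 -2.74004413] [ 0.04432558 -0.01065394  0.03964032]
```

```bash
python3 -m inch '[{"turn":[0,0,0],"slide":[0,0,-0.001],"claw":0},{"turn":[0,0,0],"slide":[0,0,-0.001],"claw":0}]';python3 -c "
from h import *
s=arm.state();print(s['eef_pos'],s['force'],s['torque'])"
```

```text
clock: 7.55
eef_pos: [598.2, 122.0, 111.1]
tcp_rot: [-2.433, -1.987, 0.0]
force: [0.4, -0.3, -2.4]
opening: 0.224
[598.15182269 121.96163019 111.06748318] [ 0.38352995 -0.25194718 -2.44596561] [0.09939899 0.02401155 0.04433979]
```

```bash
python3 -m inch '[{"turn":[0,0,0],"slide":[0,0,-0.001],"claw":0},{"turn":[0,0,0],"slide":[0,0,-0.001],"claw":0}]';python3 -c "
from h import *
s=arm.state();print(s['eef_pos'],s['force'],s['torque'])"
```

```text
clock: 7.75
eef_pos: [598.1, 122.0, 110.0]
tcp_rot: [-2.433, -1.987, 0.0]
force: [-0.0, -1.2, -2.7]
opening: 0.217
[598.12185859 121.96177429 110.0378747 ] [-0.02360919 -1.246666   -2.65289117] [ 0.00580968 -0.0301678   0.02309297]
```

```bash
python3 -m inch '[{"turn":[0,0,0],"slide":[0,0,-0.001],"claw":0},{"turn":[0,0,0],"slide":[0,0,-0.001],"claw":0}]';python3 -c "
from h import *
s=arm.state();print(s['eef_pos'],s['force'],s['torque'])"
```

```text
clock: 7.95
eef_pos: [598.1, 121.9, 109.0]
tcp_rot: [-2.433, -1.987, 0.0]
force: [-0.4, 0.7, -3.0]
opening: 0.221
[598.11852823 121.93899105 109.029049  ] [-0.40341669  0.66289163 -2.97707234] [0.05823006 0.03328533 0.03355863]
```

```bash
python3 -m inch '[{"turn":[0,0,0],"slide":[0,0,0],"claw":0}]';python3 -c "
from h import *
s=arm.state();print(s['eef_pos'],s['force'],s['torque'])"
```

```text
clock: 8.05
eef_pos: [598.2, 121.9, 109.1]
tcp_rot: [-2.433, -1.987, 0.0]
force: [-0.1, -0.7, -2.5]
opening: 0.223
[598.16988781 121.94298468 109.13899045] [-0.08674719 -0.67327347 -2.52577274] [0.05763321 0.00750499 0.00135225]
```

```bash
python3 -m inch '[{"turn":[0,0,0],"slide":[0,0,-0.001],"claw":0},{"turn":[0,0,0],"slide":[0,0,-0.001],"claw":0}]';python3 -c "
from h import *
s=arm.state();print(s['eef_pos'],s['force'],s['torque'])"
```

```text
clock: 8.25
eef_pos: [598.3, 122.0, 108.2]
tcp_rot: [2.433, 1.988, 0.0]
force: [0.3, 0.0, -2.1]
opening: 0.221
[598.26617345 121.99593216 108.18099413] [ 0.25635078  0.02767776 -2.08289408] [-0.01942695 -0.02716121  0.01192072]
```

```bash
python3 -m inch '[{"turn":[0,0,0],"slide":[0,0,-0.001],"claw":0},{"turn":[0,0,0],"slide":[0,0,-0.001],"claw":0}]';python3 -c "
from h import *
s=arm.state();print(s['eef_pos'],s['force'],s['torque'])"
```

```text
clock: 8.45
eef_pos: [598.4, 122.1, 107.5]
tcp_rot: [2.433, 1.987, 0.001]
force: [-0.6, 1.4, 1.0]
opening: 0.225
[598.43037558 122.05957759 107.50232745] [-0.562709    1.40252558  0.97874174] [-0.14502121  0.0028275  -0.01697044]
```

```bash
python3 - <<'E'
import numpy as np
for t in list(range(0,28)):
    a=np.radians(t);dx=-98*(np.cos(a)-1)+69.8*np.sin(a);dz=98*np.sin(a)+69.8*(np.cos(a)-1)
    print(t,'turn',(.978*t).__round__(2),(-.208*t).__round__(2),'slide',np.round([-.208*dx,-.978*dx,dz],1))
E
python3 -c "
from h import *
snap('wrist','w4');snap('scene','s4');a=cv2.imread('pics/w4.png');b=cv2.imread('pics/s4.png')
b=cv2.resize(b[180:260,300:420],(480,320),interpolation=cv2.INTER_CUBIC);a=cv2.resize(a,(480,300));cv2.imwrite('pics/j4.png',np.vstack([a,b])[:600])"
```

```text
0 turn 0.0 -0.0 slide [-0. -0.  0.]
1 turn 0.98 -0.21 slide [-0.3 -1.2  1.7]
2 turn 1.96 -0.42 slide [-0.5 -2.4  3.4]
3 turn 2.93 -0.62 slide [-0.8 -3.7  5. ]
4 turn 3.91 -0.83 slide [-1.1 -5.   6.7]
5 turn 4.89 -1.04 slide [-1.3 -6.3  8.3]
6 turn 5.87 -1.25 slide [-1.6 -7.7  9.9]
7 turn 6.85 -1.46 slide [-1.9 -9.  11.4]
8 turn 7.82 -1.66 slide [ -2.2 -10.4  13. ]
9 turn 8.8 -1.87 slide [ -2.5 -11.9  14.5]
10 turn 9.78 -2.08 slide [ -2.8 -13.3  16. ]
11 turn 10.76 -2.29 slide [ -3.1 -14.8  17.4]
12 turn 11.74 -2.5 slide [ -3.5 -16.3  18.9]
13 turn 12.71 -2.7 slide [ -3.8 -17.8  20.3]
14 turn 13.69 -2.91 slide [ -4.1 -19.4  21.6]
15 turn 14.67 -3.12 slide [ -4.5 -20.9  23. ]
16 turn 15.65 -3.33 slide [ -4.8 -22.5  24.3]
17 turn 16.63 -3.54 slide [ -5.1 -24.1  25.6]
18 turn 17.6 -3.74 slide [ -5.5 -25.8  26.9]
19 turn 18.58 -3.95 slide [ -5.8 -27.4  28.1]
20 turn 19.56 -4.16 slide [ -6.2 -29.1  29.3]
21 turn 20.54 -4.37 slide [ -6.6 -30.8  30.5]
22 turn 21.52 -4.58 slide [ -6.9 -32.6  31.6]
23 turn 22.49 -4.78 slide [ -7.3 -34.3  32.7]
24 turn 23.47 -4.99 slide [ -7.7 -36.1  33.8]
25 turn 24.45 -5.2 slide [ -8.  -37.8  34.9]
26 turn 25.43 -5.41 slide [ -8.4 -39.6  35.9]
27 turn 26.41 -5.62 slide [ -8.8 -41.4  36.9]
```

View pics/j4.png

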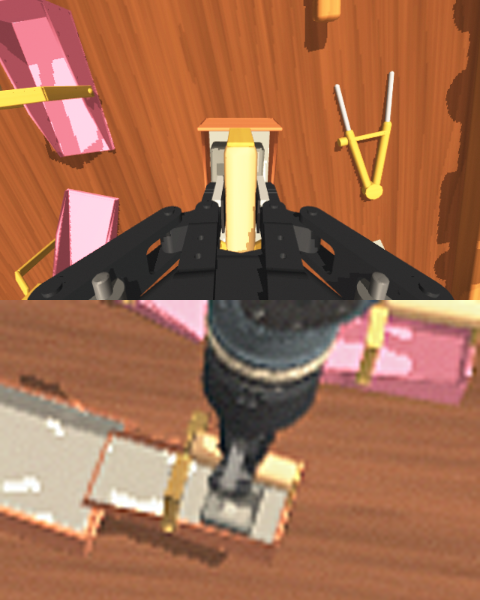

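Contact is at TCP z≈108.3. The wrist camera moves with the scoop and shows the block on both sides of the grip, so I can use it to watch for sliding. Now I start tipping.

```bash
python3 -m inch '[{"turn":[0.98,-0.21,0],"slide":[-0.0003,-0.0012,0.0021],"claw":0},{"turn":[1.96,-0.42,0],"slide":[-0.0005,-0.0024,0.0038],"claw":0},{"turn":[2.93,-0.62,0],"slide":[-0.0008,-0.0037,0.0054],"claw":0},{"turn":[3.91,-0.83,0],"slide":[-0.0011,-0.005,0.0071],"claw":0},{"turn":[3.91,-0.83,0],"slide":[-0.0011,-0.005,0.0071],"claw":0},{"turn":[3.91,-0.83,0],"slide":[-0.0011,-0.005,0.0071],"claw":0}]'
cat > mon.py <<'E'
import sys
from h import *
p,d,ci=snap('wrist',sys.argv[1]); s=arm.state()
print(s['clock'],s['eef_pos'].round(1),s['force'].round(1),s['torque'].round(2))
g=cv2.cvtColor(p,cv2.COLOR_RGB2GRAY).astype(int)
for u in (288,292,352,356): print(u,g[168:260:3,u].tolist())
E
python3 mon.py w5
python3 -c "
from h import *
g=cv2.cvtColor(load('w4')[0],cv2.COLOR_RGB2GRAY).astype(int)
for u in (288,292,352,356): print(u,g[168:260:3,u].tolist())"
```

```text
clock: 9.15
eef_pos: [597.0, 116.5, 114.2]
tcp_rot: [-2.399, -1.958, -0.084]
force: [0.1, -0.9, -1.9]
opening: 0.219
9.2 [597.  116.7 114.2] [ 0.6 -0.3 -0.7] [-0.39 -0.12 -0.01]
288 [165, 208, 179, 228, 227, 228, 228, 58, 62, 75, 107, 163, 185, 185, 186, 186, 187, 183, 181, 181, 184, 184, 191, 192, 199, 193, 214, 214, 214, 214, 214]
292 [164, 209, 179, 227, 228, 228, 228, 58, 61, 76, 105, 118, 127, 185, 185, 187, 186, 141, 142, 142, 142, 143, 198, 214, 215, 214, 215, 215, 215, 214, 213]
352 [165, 208, 185, 226, 226, 225, 226, 225, 225, 225, 178, 136, 162, 195, 193, 225, 226, 226, 252, 255, 255, 254, 254, 248, 217, 212, 214, 214, 214, 213, 214]
356 [166, 209, 186, 225, 226, 225, 225, 225, 225, 225, 225, 225, 225, 225, 225, 225, 225, 225, 221, 220, 219, 217, 213, 214, 213, 87, 48, 47, 66, 174, 203]
288 [160, 211, 186, 225, 225, 225, 226, 59, 61, 74, 183, 185, 185, 186, 187, 188, 187, 182, 183, 183, 184, 184, 191, 194, 197, 187, 208, 209, 209, 209, 209]
292 [160, 211, 185, 225, 225, 225, 224, 63, 61, 72, 102, 185, 185, 185, 186, 186, 187, 141, 141, 142, 142, 144, 192, 209, 208, 209, 209, 208, 209, 209, 209]
352 [162, 211, 181, 224, 224, 224, 224, 224, 224, 224, 192, 135, 164, 193, 190, 223, 255, 255, 255, 255, 255, 255, 255, 252, 234, 209, 208, 209, 208, 210, 209]
356 [162, 211, 181, 224, 223, 223, 223, 223, 223, 223, 224, 223, 223, 224, 223, 223, 223, 224, 220, 218, 216, 215, 212, 213, 210, 86, 45, 44, 65, 168, 196]
```

```bash
python3 -m inch '[{"turn":[0.98,-0.21,0],"slide":[-0.0002,-0.0013,0.0016],"claw":0},{"turn":[1.96,-0.42,0],"slide":[-0.0005,-0.0027,0.0032],"claw":0},{"turn":[2.93,-0.62,0],"slide":[-0.0008,-0.004,0.0047],"claw":0},{"turn":[3.91,-0.83,0],"slide":[-0.0011,-0.0054,0.0063],"claw":0},{"turn":[3.91,-0.83,0],"slide":[-0.0011,-0.0054,0.0063],"claw":0}]'
python3 -c "
from h import *
p=snap('wrist','w6')[0]; s=arm.state();print(s['eef_pos'].round(1),s['force'].round(1),s['torque'].round(2))
a=cv2.imread('pics/w5.png')[120:280,240:400];b=cv2.imread('pics/w6.png')[120:280,240:400];cv2.imwrite('pics/j6.png',cv2.resize(np.hstack([a,b]),(800,400)))"
```

```text
clock: 9.7
eef_pos: [595.9, 111.0, 120.8]
tcp_rot: [-2.362, -1.928, -0.167]
force: [-0.6, -0.6, -2.8]
opening: 0.219
[595.9 111.1 120.6] [-0.7 -0.9 -2.4] [-0.27  0.03  0.05]
```

View pics/j6.png

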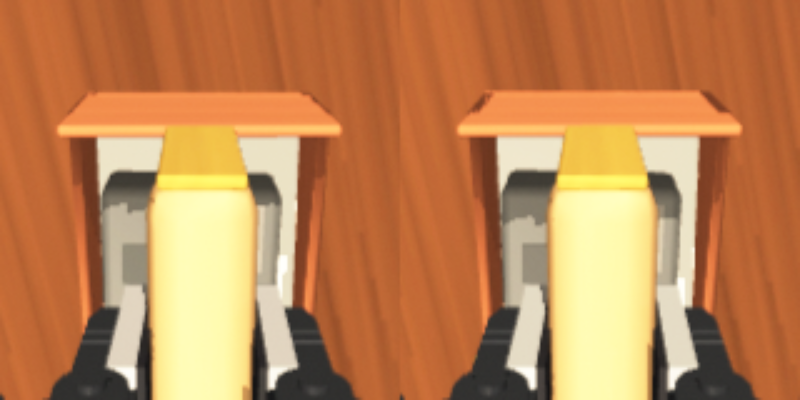

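```bash
cat > mon.py <<'E'
import sys
from h import *
p,d,ci=snap('wrist',sys.argv[1]); s=arm.state()
g=cv2.cvtColor(p,cv2.COLOR_RGB2GRAY).astype(float)
def row(a,b):
    c=g[:,a:b].mean(1); k=np.nonzero(c[178:250]<140)[0]; 
    if not len(k): return None
    r=178+k[0]; return round(r-1+(c[r-1]-140)/(c[r-1]-c[r]),2)
print(s['clock'],s['eef_pos'].round(1),'F',s['force'].round(1),'T',s['torque'].round(2),'edge rows',row(286,297),row(345,350))
E
python3 -m inch '[{"turn":[0.98,-0.21,0],"slide":[-0.0003,-0.0015,0.0014],"claw":0},{"turn":[1.96,-0.42,0],"slide":[-0.0006,-0.0029,0.0028],"claw":0},{"turn":[2.93,-0.62,0],"slide":[-0.0009,-0.0044,0.0042],"claw":0},{"turn":[3.91,-0.83,0],"slide":[-0.0013,-0.0059,0.0057],"claw":0},{"turn":[3.91,-0.83,0],"slide":[-0.0013,-0.0059,0.0057],"claw":0}]'
python3 mon.py w7; python3 mon.py w7b
python3 -c "
from h import *
for f in('w5','w6','w7'):
  g=cv2.cvtColor(load(f)[0],cv2.COLOR_RGB2GRAY).astype(int);print(g[182:196,286:297].mean(1).round().tolist())"
```

```text
clock: 10.25
eef_pos: [594.6, 105.1, 126.4]
tcp_rot: [-2.324, -1.897, -0.247]
force: [0.7, 0.2, -2.7]
opening: 0.219
10.3 [594.6 105.2 126.3] F [ 0.   0.  -2.3] T [-0.32  0.07 -0.07] edge rows 187.69 189.38
10.35 [594.6 105.4 126.2] F [ 0.5  0.1 -2.8] T [-0.38  0.12  0.02] edge rows 187.75 189.37
[228.0, 228.0, 228.0, 227.0, 228.0, 218.0, 144.0, 58.0, 59.0, 60.0, 60.0, 60.0, 65.0, 76.0]
[231.0, 231.0, 231.0, 231.0, 231.0, 198.0, 111.0, 58.0, 59.0, 60.0, 60.0, 60.0, 67.0, 80.0]
[233.0, 233.0, 233.0, 233.0, 233.0, 201.0, 113.0, 58.0, 59.0, 59.0, 60.0, 59.0, 68.0, 81.0]
```

```bash
python3 -m inch '[{"turn":[0,0,0],"slide":[0,0,-0.0005],"claw":0},{"turn":[0,0,0],"slide":[0,0,-0.0005],"claw":0}]';python3 mon.py w8;python3 -m inch '[{"turn":[0,0,0],"slide":[0,0,-0.0005],"claw":0},{"turn":[0,0,0],"slide":[0,0,-0.0005],"claw":0}]';python3 mon.py w9
```

```text
clock: 10.55
eef_pos: [594.7, 105.8, 125.8]
tcp_rot: [-2.324, -1.899, -0.246]
force: [-1.1, -0.1, -0.6]
opening: 0.224
10.6 [594.7 105.8 125.8] F [-1.1 -0.2 -2. ] T [-0.47  0.17  0.01] edge rows 188.25 189.63
clock: 10.8
eef_pos: [594.8, 105.9, 125.5]
tcp_rot: [-2.324, -1.899, -0.246]
force: [0.0, 0.3, 1.3]
opening: 0.225
10.85 [594.8 105.9 125.5] F [-0.5  0.8  1.5] T [-0.39  0.27 -0.03] edge rows 188.41 190.11
```

```bash
python3 -m inch '[{"turn":[0.49,-0.1,0],"slide":[-0.0002,-0.0008,0.0008],"claw":0},{"turn":[0.98,-0.21,0],"slide":[-0.0003,-0.0015,0.0015],"claw":0},{"turn":[0.98,-0.21,0],"slide":[-0.0003,-0.0015,0.0015],"claw":0}]';python3 mon.py w10;python3 -m inch '[{"turn":[0.49,-0.1,0],"slide":[-0.0002,-0.0008,0.0007],"claw":0},{"turn":[0.98,-0.21,0],"slide":[-0.0003,-0.0016,0.0014],"claw":0},{"turn":[0.98,-0.21,0],"slide":[-0.0003,-0.0016,0.0014],"claw":0}]';python3 mon.py w11
```

```text
clock: 11.15
eef_pos: [594.5, 103.9, 126.9]
tcp_rot: [-2.314, -1.89, -0.266]
force: [-0.5, 0.4, 0.3]
opening: 0.222
11.2 [594.5 103.9 126.9] F [0.3 0.2 1.4] T [-0.34  0.11 -0.02] edge rows 188.35 189.88
clock: 11.5
eef_pos: [594.1, 102.3, 128.2]
tcp_rot: [-2.304, -1.882, -0.285]
force: [0.0, 0.6, 0.6]
opening: 0.225
11.55 [594.1 102.3 128.2] F [-0.6  0.4  0.3] T [-0.48  0.08 -0.05] edge rows 188.35 189.82
```

```bash
sed -i 's/^print/e=row(286,297)\nprint/' mon.py; echo "sys.exit(e is None or e>189.3)">>mon.py
python3 -m inch '[{"turn":[0.49,-0.1,0],"slide":[-0.0002,-0.0008,0.0007],"claw":0},{"turn":[0.49,-0.1,0],"slide":[-0.0002,-0.0008,0.0007],"claw":0}]'>/dev/null;python3 mon.py a1 && python3 -m inch '[{"turn":[0.49,-0.1,0],"slide":[-0.0002,-0.0008,0.0007],"claw":0},{"turn":[0.49,-0.1,0],"slide":[-0.0002,-0.0008,0.0007],"claw":0}]'>/dev/null && python3 mon.py a2 && python3 -m inch '[{"turn":[0.49,-0.1,0],"slide":[-0.0002,-0.0008,0.0007],"claw":0},{"turn":[0.49,-0.1,0],"slide":[-0.0002,-0.0008,0.0007],"claw":0}]'>/dev/null && python3 mon.py a3 && python3 -m inch '[{"turn":[0.49,-0.1,0],"slide":[-0.0002,-0.0008,0.0006],"claw":0},{"turn":[0.49,-0.1,0],"slide":[-0.0002,-0.0008,0.0006],"claw":0}]'>/dev/null && python3 mon.py a4
```

```text
11.8 [593.9 101.6 128.9] F [-0.8 -0.3  0.5] T [-0.58 -0.02 -0.02] edge rows 188.37 189.83False
```

```bash
sed -i 's/sys.exit(e is None or e>189.3)/sys.exit(int(e is None or e>189.3))/' mon.py
python3 -m inch '[{"turn":[0.49,-0.1,0],"slide":[-0.0002,-0.0008,0.0007],"claw":0},{"turn":[0.49,-0.1,0],"slide":[-0.0002,-0.0008,0.0007],"claw":0}]'>/dev/null;python3 mon.py a1 && python3 -m inch '[{"turn":[0.49,-0.1,0],"slide":[-0.0002,-0.0008,0.0007],"claw":0},{"turn":[0.49,-0.1,0],"slide":[-0.0002,-0.0008,0.0007],"claw":0}]'>/dev/null && python3 mon.py a2 && python3 -m inch '[{"turn":[0.49,-0.1,0],"slide":[-0.0002,-0.0008,0.0006],"claw":0},{"turn":[0.49,-0.1,0],"slide":[-0.0002,-0.0008,0.0006],"claw":0}]'>/dev/null && python3 mon.py a3 && python3 -m inch '[{"turn":[0.49,-0.1,0],"slide":[-0.0002,-0.0008,0.0006],"claw":0},{"turn":[0.49,-0.1,0],"slide":[-0.0002,-0.0008,0.0006],"claw":0}]'>/dev/null && python3 mon.py a4
```

```text
12.05 [593.7 100.8 129.6] F [-0.2  0.2 -0.6] T [-0.7  -0.07 -0.02] edge rows 188.36 189.79
12.3 [593.5 100.  130.2] F [ 0.1 -1.1 -1.7] T [-0.64 -0.02 -0.01] edge rows 188.32 189.65
12.55 [593.3  99.3 130.9] F [-0.2  0.3 -0.8] T [-0.64 -0.05  0.02] edge rows 188.31 189.65
12.8 [593.1  98.5 131.6] F [ 0.9  0.1 -0.4] T [-0.59 -0.07  0.01] edge rows 188.31 189.65
```

```bash
python3 -m inch '[{"turn":[0.49,-0.1,0],"slide":[-0.0002,-0.0008,0.0005],"claw":0},{"turn":[0.49,-0.1,0],"slide":[-0.0002,-0.0008,0.0005],"claw":0}]'>/dev/null;python3 mon.py a5 && python3 -m inch '[{"turn":[0.49,-0.1,0],"slide":[-0.0002,-0.0008,0.0006],"claw":0},{"turn":[0.49,-0.1,0],"slide":[-0.0002,-0.0008,0.0006],"claw":0}]'>/dev/null && python3 mon.py a6 && python3 -m inch '[{"turn":[0.49,-0.1,0],"slide":[-0.0002,-0.0008,0.0006],"claw":0},{"turn":[0.49,-0.1,0],"slide":[-0.0002,-0.0008,0.0006],"claw":0}]'>/dev/null && python3 mon.py a7 && python3 -m inch '[{"turn":[0.49,-0.1,0],"slide":[-0.0002,-0.0008,0.0006],"claw":0},{"turn":[0.49,-0.1,0],"slide":[-0.0002,-0.0008,0.0006],"claw":0}]'>/dev/null && python3 mon.py a8
```

```text
13.05 [592.9  97.7 132.1] F [0.3 0.4 0.7] T [-0.55 -0.04  0.04] edge rows 188.36 189.71
13.3 [592.7  96.9 132.6] F [ 0.7 -1.   0.4] T [-0.58 -0.05 -0.03] edge rows 188.37 189.71
13.55 [592.5  96.1 133.3] F [ 0.4 -0.7  0.9] T [-0.58 -0.12  0.03] edge rows 188.39 189.72
13.8 [592.3  95.2 133.8] F [-0.5 -0.3  0.4] T [-0.71 -0.19  0.02] edge rows 188.42 189.79
```

θ is 18.5°, with the lip pressing at about 3 N and the block still in place.

```bash
python3 -m inch '[{"turn":[0.49,-0.1,0],"slide":[-0.0002,-0.0008,0.0006],"claw":0},{"turn":[0.49,-0.1,0],"slide":[-0.0002,-0.0008,0.0006],"claw":0}]'>/dev/null;python3 mon.py a9 && python3 -m inch '[{"turn":[0.49,-0.1,0],"slide":[-0.0002,-0.0009,0.0006],"claw":0},{"turn":[0.49,-0.1,0],"slide":[-0.0002,-0.0009,0.0006],"claw":0}]'>/dev/null && python3 mon.py a10 && python3 -m inch '[{"turn":[0.49,-0.1,0],"slide":[-0.0002,-0.0009,0.0006],"claw":0},{"turn":[0.49,-0.1,0],"slide":[-0.0002,-0.0009,0.0006],"claw":0}]'>/dev/null && python3 mon.py a11 && python3 -m inch '[{"turn":[0.49,-0.1,0],"slide":[-0.0002,-0.0009,0.0006],"claw":0},{"turn":[0.49,-0.1,0],"slide":[-0.0002,-0.0009,0.0006],"claw":0}]'>/dev/null && python3 mon.py a12
```

```text
14.05 [592.1  94.4 134.4] F [ 0.2 -0.1 -0.4] T [-0.73 -0.18  0.02] edge rows 188.44 189.84
14.3 [591.8  93.6 135. ] F [-0.2 -0.1  0.5] T [-0.68 -0.17 -0.02] edge rows 188.45 189.92
14.55 [591.6  92.7 135.6] F [ 0.7 -0.9 -1. ] T [-0.64 -0.11 -0.01] edge rows 188.46 189.97
14.8 [591.4  91.8 136.1] F [ 0.  -0.2 -0.7] T [-0.65 -0.08 -0.07] edge rows 188.54 190.08
```

```bash
python3 -m inch '[{"turn":[0.49,-0.1,0],"slide":[-0.0002,-0.0009,0.0004],"claw":0},{"turn":[0.49,-0.1,0],"slide":[-0.0002,-0.0009,0.0004],"claw":0}]'>/dev/null;python3 mon.py a13 && python3 -m inch '[{"turn":[0.49,-0.1,0],"slide":[-0.0002,-0.0009,0.0005],"claw":0},{"turn":[0.49,-0.1,0],"slide":[-0.0002,-0.0009,0.0005],"claw":0}]'>/dev/null && python3 mon.py a14 && python3 -m inch '[{"turn":[0.49,-0.1,0],"slide":[-0.0002,-0.0009,0.0006],"claw":0},{"turn":[0.49,-0.1,0],"slide":[-0.0002,-0.0009,0.0006],"claw":0}]'>/dev/null && python3 mon.py a15 && python3 -m inch '[{"turn":[0.49,-0.1,0],"slide":[-0.0002,-0.0009,0.0005],"claw":0},{"turn":[0.49,-0.1,0],"slide":[-0.0002,-0.0009,0.0005],"claw":0}]'>/dev/null && python3 mon.py a16
```

```text
15.05 [591.2  90.9 136.6] F [-0.8 -0.5 -0.3] T [-0.65  0.   -0.07] edge rows 189.05 190.48
15.3 [591.   90.  137.1] F [-0.6 -0.3  0. ] T [-0.69  0.   -0.02] edge rows 189.55 191.18
```

```bash
python3 -m inch '[{"turn":[0,0,0],"slide":[0,0,0],"claw":0},{"turn":[0,0,0],"slide":[0,0,0],"claw":0},{"turn":[0,0,0],"slide":[0,0,0],"claw":0}]';python3 mon.py b1;python3 -m inch '[{"turn":[0,0,0],"slide":[0,0,0],"claw":0},{"turn":[0,0,0],"slide":[0,0,0],"claw":0},{"turn":[0,0,0],"slide":[0,0,0],"claw":0}]' >/dev/null;python3 mon.py b2
```

```text
clock: 15.6
eef_pos: [591.1, 90.1, 137.0]
tcp_rot: [-2.227, -1.819, -0.424]
force: [0.3, -0.9, 1.0]
opening: 0.222
15.65 [591.1  90.1 137.1] F [ 0.2 -0.3  1.1] T [-0.78  0.02 -0.04] edge rows 189.69 191.31
16.0 [591.1  90.1 137.1] F [ 0.2 -0.1 -0.4] T [-0.69 -0.02 -0.04] edge rows 189.69 191.26
```

```bash
sed -i 's/e>189.3/e>float(sys.argv[2])/' mon.py
python3 -c "
from h import *
for f in('a8','a12','a14','b2'):
  p=load(f)[0].astype(int);print(f,p[168:180,286:297,2].mean(1).round().tolist())"
python3 -m inch '[{"turn":[0.29,-0.06,0],"slide":[-0.0001,-0.0005,0.0003],"claw":0},{"turn":[0.29,-0.06,0],"slide":[-0.0001,-0.0005,0.0003],"claw":0}]'>/dev/null;python3 mon.py a17 190.1 && python3 -m inch '[{"turn":[0.29,-0.06,0],"slide":[-0.0001,-0.0005,0.0003],"claw":0},{"turn":[0.29,-0.06,0],"slide":[-0.0001,-0.0005,0.0003],"claw":0}]'>/dev/null && python3 mon.py a18 190.1
```

```text
a8 [87.0, 87.0, 107.0, 113.0, 104.0, 92.0, 103.0, 183.0, 214.0, 214.0, 214.0, 215.0]
a12 [87.0, 88.0, 107.0, 104.0, 94.0, 88.0, 116.0, 190.0, 216.0, 216.0, 216.0, 216.0]
a14 [87.0, 88.0, 107.0, 112.0, 101.0, 88.0, 117.0, 191.0, 217.0, 217.0, 218.0, 218.0]
b2 [88.0, 88.0, 107.0, 111.0, 100.0, 90.0, 90.0, 183.0, 218.0, 218.0, 217.0, 218.0]
16.25 [591.   89.5 137.4] F [-0.3  0.4  1. ] T [-0.62  0.01  0.  ] edge rows 190.15 191.63
```

```bash
H='x'; python3 -m inch '[{"turn":[0,0,0],"slide":[0,0,0],"claw":0},{"turn":[0,0,0],"slide":[0,0,0],"claw":0},{"turn":[0,0,0],"slide":[0,0,0],"claw":0},{"turn":[0,0,0],"slide":[0,0,0],"claw":0}]' >/dev/null;python3 mon.py b3 190.4 && python3 -m inch '[{"turn":[0.29,-0.06,0],"slide":[-0.0001,-0.0005,0.0003],"claw":0},{"turn":[0.29,-0.06,0],"slide":[-0.0001,-0.0005,0.0003],"claw":0},{"turn":[0.29,-0.06,0],"slide":[-0.0001,-0.0005,0.0003],"claw":0},{"turn":[0.29,-0.06,0],"slide":[-0.0001,-0.0005,0.0003],"claw":0}]'>/dev/null && python3 mon.py a18 190.9 && python3 mon.py a19 190.9
```

```text
16.7 [591.   89.6 137.4] F [-0.3 -0.   0.3] T [-0.67  0.04 -0.03] edge rows 190.26 191.62
17.15 [590.9  89.  137.7] F [ 0.2 -0.9  1.1] T [-0.67  0.06  0.  ] edge rows 193.03 194.48
```

```bash
python3 -m inch '[{"turn":[0,0,0],"slide":[0,0,0],"claw":0},{"turn":[0,0,0],"slide":[0,0,0],"claw":0}]' >/dev/null;python3 mon.py b4 0;python3 -m inch '[{"turn":[0,0,0],"slide":[0,0,0],"claw":0},{"turn":[0,0,0],"slide":[0,0,0],"claw":0},{"turn":[0,0,0],"slide":[0,0,0],"claw":0}]' >/dev/null;python3 mon.py b5 0; python3 -m inch '[{"turn":[0,0,0],"slide":[0,0,0],"claw":0},{"turn":[0,0,0],"slide":[0,0,0],"claw":0},{"turn":[0,0,0],"slide":[0,0,0],"claw":0},{"turn":[0,0,0],"slide":[0,0,0],"claw":0}]' >/dev/null;python3 mon.py b6 0
```

```text
17.4 [590.9  89.1 137.7] F [0.2 0.6 0.7] T [-0.62  0.07  0.02] edge rows 196.4 197.73
17.75 [590.9  89.1 137.7] F [-0.6  0.3  0.1] T [-0.72  0.04 -0.06] edge rows 202.37 203.68
18.2 [590.9  89.1 137.7] F [ 0.  -0.   0.9] T [-0.7   0.05 -0.01] edge rows 212.12 213.42
```

The block is gliding slowly and steadily, so I hold this angle (~22.1°) and let it go.

```bash
for i in 1 2; do :; done; python3 -m inch '[{"turn":[0,0,0],"slide":[0,0,0],"claw":0},{"turn":[0,0,0],"slide":[0,0,0],"claw":0},{"turn":[0,0,0],"slide":[0,0,0],"claw":0},{"turn":[0,0,0],"slide":[0,0,0],"claw":0},{"turn":[0,0,0],"slide":[0,0,0],"claw":0},{"turn":[0,0,0],"slide":[0,0,0],"claw":0},{"turn":[0,0,0],"slide":[0,0,0],"claw":0},{"turn":[0,0,0],"slide":[0,0,0],"claw":0},{"turn":[0,0,0],"slide":[0,0,0],"claw":0},{"turn":[0,0,0],"slide":[0,0,0],"claw":0},{"turn":[0,0,0],"slide":[0,0,0],"claw":0},{"turn":[0,0,0],"slide":[0,0,0],"claw":0}]';python3 -m inch '[{"turn":[0,0,0],"slide":[0,0,0],"claw":0},{"turn":[0,0,0],"slide":[0,0,0],"claw":0},{"turn":[0,0,0],"slide":[0,0,0],"claw":0},{"turn":[0,0,0],"slide":[0,0,0],"claw":0},{"turn":[0,0,0],"slide":[0,0,0],"claw":0},{"turn":[0,0,0],"slide":[0,0,0],"claw":0},{"turn":[0,0,0],"slide":[0,0,0],"claw":0},{"turn":[0,0,0],"slide":[0,0,0],"claw":0}]'; python3 -c "
from h import *
snap('scene','s7');snap('top','t7')
a=cv2.imread('pics/s7.png')[165:265,270:430];b=cv2.imread('pics/t7.png')[150:225,230:350]
cv2.imwrite('pics/j7.png',np.vstack([cv2.resize(a,(480,300)),cv2.resize(b,(480,300))]))"
```

```text
clock: 19.4
eef_pos: [590.9, 89.1, 137.7]
tcp_rot: [-2.221, -1.814, -0.435]
force: [0.7, -0.8, 1.6]
opening: 0.221
clock: 20.2
eef_pos: [590.9, 89.1, 137.6]
tcp_rot: [-2.221, -1.814, -0.435]
force: [-0.1, -0.7, 1.1]
opening: 0.227
```

View pics/j7.png

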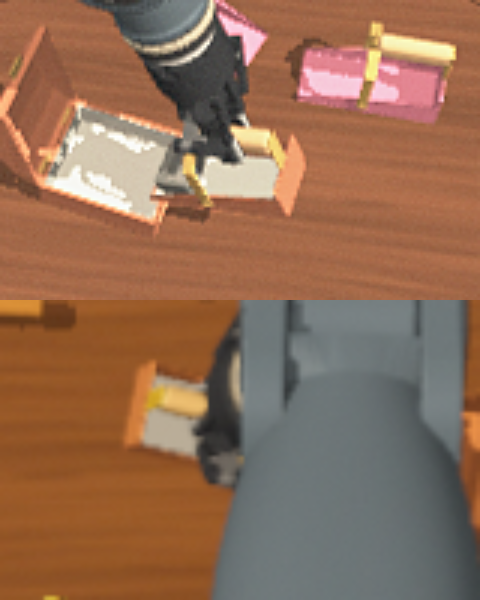

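The block has slid to the lip, at (175,180) in the scene crop, and is still on the pan. I keep holding and track it in the scene camera.

```bash
cat > m2.py <<'E'
from h import *
import sys
p,d,ci=snap('scene',sys.argv[1]);P,C,U=cloud(p,d,ci);g=C.astype(int)
ex=np.array([-.2164,-.9763]);ey=np.array([.9763,-.2164]);x=P[:,:2]@ex+147.5;y=P[:,:2]@ey-559
m=(np.ptp(g,axis=1)<30)&(g.max(1)<150)&(g.max(1)>60)&(x>-60)&(x<120)&(abs(y)<50)&(P[:,2]<75)&(P[:,2]>8)
print(arm.state()['clock'],arm.state()['force'].round(1),m.sum(),'box-x',np.percentile(x[m],[5,50,95]).round(),'y',np.median(y[m]).round(),'z',np.percentile(P[m][:,2],[5,50,95]).round())
E
python3 m2.py c0; python3 -m inch '[{"turn":[0,0,0],"slide":[0,0,0],"claw":0},{"turn":[0,0,0],"slide":[0,0,0],"claw":0},{"turn":[0,0,0],"slide":[0,0,0],"claw":0},{"turn":[0,0,0],"slide":[0,0,0],"claw":0},{"turn":[0,0,0],"slide":[0,0,0],"claw":0},{"turn":[0,0,0],"slide":[0,0,0],"claw":0}]'>/dev/null; python3 m2.py c1; python3 -m inch '[{"turn":[0,0,0],"slide":[0,0,0],"claw":0},{"turn":[0,0,0],"slide":[0,0,0],"claw":0},{"turn":[0,0,0],"slide":[0,0,0],"claw":0},{"turn":[0,0,0],"slide":[0,0,0],"claw":0},{"turn":[0,0,0],"slide":[0,0,0],"claw":0},{"turn":[0,0,0],"slide":[0,0,0],"claw":0},{"turn":[0,0,0],"slide":[0,0,0],"claw":0},{"turn":[0,0,0],"slide":[0,0,0],"claw":0}]'>/dev/null; python3 m2.py c2
```

```text
20.35 [ 0.4 -1.4  1.1] 163 box-x [-25.   8. 116.] y -9.0 z [16. 60. 70.]
21.0 [ 0.2 -0.8  1.7] 213 box-x [ 20.  37. 116.] y -6.0 z [15. 34. 46.]
21.85 [-1.  -0.7  0.9] 237 box-x [ 41.  66. 116.] y -6.0 z [14. 26. 33.]
```

```bash
python3 -m inch '[{"turn":[0,0,0],"slide":[0.001,0.005,0.003],"claw":0},{"turn":[0,0,0],"slide":[0.003,0.015,0.009],"claw":0},{"turn":[0,0,0],"slide":[0.006,0.028,0.018],"claw":0},{"turn":[-2,0.4,0],"slide":[0.009,0.04,0.026],"claw":0},{"turn":[-5,1.1,0],"slide":[0.012,0.055,0.03],"claw":0},{"turn":[-9,1.9,0],"slide":[0.014,0.065,0.03],"claw":0},{"turn":[-13,2.8,0],"slide":[0.016,0.075,0.028],"claw":0},{"turn":[-17,3.6,0],"slide":[0.017,0.08,0.024],"claw":0},{"turn":[-20,4.25,0],"slide":[0.017,0.08,0.02],"claw":0},{"turn":[-21.6,4.6,0],"slide":[0.017,0.08,0.02],"claw":0},{"turn":[-21.6,4.6,0],"slide":[0.017,0.08,0.02],"claw":0}]'
python3 - <<'E'
from h import *
s=arm.state();print(s['eef_pos'],s['tcp_rot'],s['force'])
from scipy.spatial.transform import Rotation as R
print(R.from_rotvec(s['tcp_rot']).as_matrix().round(4))
snap('top','t8');a=cv2.imread('pics/t8.png')[140:230,190:390];cv2.imwrite('pics/j8.png',cv2.resize(a,(800,360),interpolation=cv2.INTER_CUBIC))
E
```

```text
clock: 22.95
eef_pos: [607.9, 170.8, 157.7]
tcp_rot: [-2.43, -1.988, 0.001]
force: [0.6, 1.0, -2.0]
opening: 0.225
[607.89700757 170.79012998 157.73530315] [-2.43041059e+00 -1.98836994e+00  9.58797272e-04] [ 0.61617014  0.98545186 -2.04988833]
[[ 1.981e-01  9.802e-01 -1.400e-03]
 [ 9.802e-01 -1.981e-01  7.000e-04]
 [ 4.000e-04 -1.500e-03 -1.000e+00]]
```

View pics/j8.png

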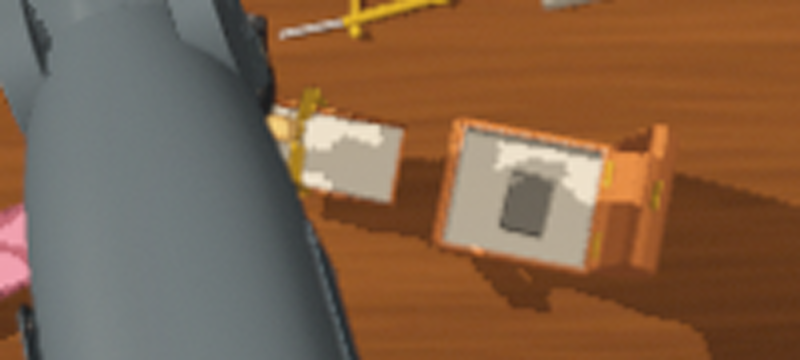

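```bash
python3 -m inch '[{"turn":[0,0,1],"slide":[-0.002,0.01,0],"claw":0},{"turn":[0,0,3],"slide":[-0.005,0.03,0],"claw":0},{"turn":[0,0,6],"slide":[-0.01,0.06,-0.003],"claw":0},{"turn":[0,0,9],"slide":[-0.016,0.09,-0.01],"claw":0},{"turn":[0,0,11],"slide":[-0.02,0.11,-0.022],"claw":0},{"turn":[0,0,11.9],"slide":[-0.0217,0.118,-0.038],"claw":0},{"turn":[0,0,11.9],"slide":[-0.0217,0.1195,-0.055],"claw":0},{"turn":[0,0,11.9],"slide":[-0.0217,0.1195,-0.068],"claw":0},{"turn":[0,0,11.9],"slide":[-0.0217,0.1195,-0.077],"claw":0},{"turn":[0,0,11.9],"slide":[-0.0217,0.1195,-0.083],"claw":0},{"turn":[0,0,11.9],"slide":[-0.0217,0.1195,-0.085],"claw":0},{"turn":[0,0,11.9],"slide":[-0.0217,0.1195,-0.085],"claw":0}]'; python3 -m inch '[{"turn":[0,0,0],"slide":[0,0,-0.002],"claw":0},{"turn":[0,0,0],"slide":[0,0,-0.002],"claw":0}]'
```

```text
clock: 24.2
eef_pos: [586.4, 288.3, 72.9]
tcp_rot: [-2.214, -2.227, 0.001]
force: [-0.2, -0.6, -2.6]
opening: 0.222
clock: 24.4
eef_pos: [586.4, 288.6, 71.0]
tcp_rot: [-2.214, -2.228, 0.0]
force: [0.2, 0.5, -1.6]
opening: 0.223
```

```bash
python3 -m inch '[{"turn":[0,0,0],"slide":[0,0,-0.0015],"claw":0},{"turn":[0,0,0],"slide":[0,0,-0.0015],"claw":0}]';python3 -m inch '[{"turn":[0,0,0],"slide":[0,0,-0.001],"claw":0},{"turn":[0,0,0],"slide":[0,0,-0.001],"claw":0}]';python3 -m inch '[{"turn":[0,0,0],"slide":[0,0,-0.0007],"claw":0},{"turn":[0,0,0],"slide":[0,0,-0.0007],"claw":0}]'
```

```text
clock: 24.6
eef_pos: [586.2, 288.6, 69.2]
tcp_rot: [-2.214, -2.228, 0.001]
force: [0.0, 0.1, -2.0]
opening: 0.225
clock: 24.8
eef_pos: [586.1, 288.6, 68.1]
tcp_rot: [-2.214, -2.228, 0.002]
force: [-0.8, 0.9, -2.9]
opening: 0.224
clock: 25.0
eef_pos: [586.2, 288.6, 67.8]
tcp_rot: [-2.214, -2.228, 0.001]
force: [-1.4, -1.0, 1.7]
opening: 0.223
```

```bash
python3 -m inch '[{"turn":[0,0,0],"slide":[0,0,0],"claw":0.4},{"turn":[0,0,0],"slide":[0,0,0],"claw":0.6},{"turn":[0,0,0],"slide":[0,0,0],"claw":0.8},{"turn":[0,0,0],"slide":[0,0,0],"claw":0.9},{"turn":[0,0,0],"slide":[0,0,0.01],"claw":0.9},{"turn":[0,0,0],"slide":[0,0,0.035],"claw":0.9},{"turn":[0,0,0],"slide":[0,0,0.08],"claw":0.9},{"turn":[0,0,0],"slide":[0,0,0.13],"claw":0.8},{"turn":[0,0,0],"slide":[0,0,0.18],"claw":0.5},{"turn":[0,0,0],"slide":[0,0,0.19],"claw":0},{"turn":[0,0,0],"slide":[0,0,0.19],"claw":0}]'
python3 - <<'E'
from h import *
p,d,ci=snap('wrist','w20');s=arm.state();print(s['eef_pos'],s['tcp_rot'],s['opening'],s['joints'])
P,C,U=cloud(p,d,ci)
b=(U[:,0]>275)&(U[:,0]<375)&(U[:,1]>100)&(U[:,1]<260)&(P[:,1]>180)&(P[:,1]<325)&(abs(P[:,0]-586)<26)
g=C.astype(int);f=b&(np.ptp(g,axis=1)<45)&(P[:,2]<15)
A=np.c_[P[f][:,:2]-[586,250],np.ones(f.sum())];print('floor fit (slopes, z)',f.sum(),np.linalg.lstsq(A,P[f][:,2],rcond=None)[0])
f=b&(P[:,2]>88);A=np.c_[P[f][:,:2]-[586,290],np.ones(f.sum())];print('grip fit',f.sum(),np.linalg.lstsq(A,P[f][:,2],rcond=None)[0],P[f].mean(0))
E
```

```text
clock: 26.1
eef_pos: [587.1, 289.0, 260.5]
tcp_rot: [2.214, 2.228, 0.006]
force: [-0.4, -0.1, -0.7]
opening: 0.295
[586.38409518 288.65878762 258.01335375] [-2.21388440e+00 -2.22825882e+00 -7.56349477e-04] 0.2062440074581528 [4.57145409e-01 4.64610799e-01 3.93508794e-01 1.49940380e+00
 6.35682925e-04 2.02147001e+00]
floor fit (slopes, z) 1709 [ 3.01204115e-04 -8.97370614e-04  3.05419707e+00]
grip fit 2290 [  1.16274056   1.46315185 179.12185973] [587.02872314 292.26488217 183.63186438]
```

The scoop lies flat (floor z 3.05, slopes about 0). Next I close the lid: fingers shut, over the box, down behind the lid.

```bash
python3 -m inch '[{"turn":[0,0,-2],"slide":[-0.002,-0.02,0],"claw":0},{"turn":[0,0,-12.9],"slide":[-0.007,-0.06,0],"claw":0},{"turn":[0,0,-12.9],"slide":[-0.012,-0.108,0],"claw":0},{"turn":[0,0,-12.9],"slide":[-0.049,-0.44,0],"claw":0},{"turn":[0,0,-12.9],"slide":[-0.049,-0.44,0],"claw":0},{"turn":[0,0,-12.9],"slide":[-0.049,-0.44,0],"claw":0},{"turn":[0,0,-12.9],"slide":[-0.049,-0.44,0],"claw":0},{"turn":[0,0,-12.9],"slide":[-0.049,-0.44,0],"claw":0},{"turn":[0,0,-12.9],"slide":[-0.049,-0.44,0],"claw":0},{"turn":[0,0,-12.9],"slide":[-0.049,-0.447,0],"claw":0},{"turn":[0,0,-12.9],"slide":[-0.049,-0.449,0],"claw":0},{"turn":[0,0,-12.9],"slide":[-0.049,-0.449,0],"claw":0}]'; python3 -c "
from h import *
s=arm.state();print(s['eef_pos'],s['tcp_rot'],s['joints'])
p,d,ci=load('t8');P,C,U=cloud(p,d,ci)
ex=np.array([-.2164,-.9763]);ey=np.array([.9763,-.2164]);x=P[:,:2]@ex+23.5;y=P[:,:2]@ey-559
m=(x>-5)&(x<60)&(abs(y)<60)&(P[:,2]>20)
for a in range(-4,60,4):
  k=m&(x>=a)&(x<a+4); print(a,k.sum(),P[k][:,2].max().round() if k.any() else '',np.median(P[k][:,2]).round() if k.any() else '', np.percentile(y[k],[2,98]).round() if k.any() else '')"
```

```text
clock: 27.35
eef_pos: [536.1, -161.2, 255.4]
tcp_rot: [-2.45, -1.96, 0.004]
force: [0.3, -0.0, 0.0]
opening: 0.005
[ 536.07445965 -161.2083642   255.43438557] [-2.44980725 -1.96013122  0.00398163] [-2.92256494e-01  2.96309126e-01  1.28498713e-01  1.40782494e+00
  2.53966416e-04  1.49971159e+00]
-4 40 48.0 36.0 [-51.  53.]
0 40 55.0 39.0 [-50.  53.]
4 42 65.0 39.0 [-52.  53.]
8 46 90.0 41.0 [-52.  54.]
12 46 109.0 45.0 [-52.  54.]
16 49 132.0 49.0 [-52.  54.]
20 49 143.0 53.0 [-52.  53.]
24 82 163.0 74.0 [-52.  54.]
28 81 165.0 157.0 [-52.  52.]
32 51 172.0 159.0 [-52.  53.]
36 42 172.0 153.0 [-52.  54.]
40 41 151.0 144.0 [-52.  54.]
44 31 141.0 132.0 [-52.  51.]
48 5 120.0 117.0 [-41.  41.]
52 0   
56 0
```

```bash
python3 - <<'E'
import numpy as np
ex=np.array([-.2164,-.9763]);ey=np.array([.9763,-.2164])
r,h=108,22
for t in range(105,-1,-5):
    f=np.radians(t);u=np.array([-np.cos(f),np.sin(f)]);n=np.array([np.sin(f),np.cos(f)])
    x,z=r*u+h*n; z+=38-4*np.sin(f)**2; x+=11*max(0,np.sin(f))
    w=(x-23.5)*ex+559.5*ey; print(t,'boxx',round(x,1),'world',w.round(1),'z',round(z,1),'rel to 536.5,-160.5,145:',(w-[536.5,-160.5]).round(1),round(z-145,1))
E
python3 -m inch '[{"turn":[0,0,0],"slide":[0,0,-0.02],"claw":0},{"turn":[0,0,0],"slide":[0,0,-0.06],"claw":0},{"turn":[0,0,0],"slide":[0,0,-0.095],"claw":0},{"turn":[0,0,0],"slide":[0,0,-0.11],"claw":0},{"turn":[0,0,0],"slide":[0,0,-0.11],"claw":0},{"turn":[0,0,0],"slide":[0,0,-0.11],"claw":0}]'
```

```text
105 boxx 59.8 world [ 538.4 -156.5] z 132.9 rel to 536.5,-160.5,145: [1.9 4. ] -12.1
100 boxx 51.3 world [ 540.2 -148.2] z 136.7 rel to 536.5,-160.5,145: [ 3.7 12.3] -8.3
95 boxx 42.3 world [ 542.2 -139.4] z 139.7 rel to 536.5,-160.5,145: [ 5.7 21.1] -5.3
90 boxx 33.0 world [ 544.2 -130.4] z 142.0 rel to 536.5,-160.5,145: [ 7.7 30.1] -3.0
85 boxx 23.5 world [ 546.2 -121. ] z 143.5 rel to 536.5,-160.5,145: [ 9.7 39.5] -1.5
80 boxx 13.7 world [ 548.4 -111.6] z 144.3 rel to 536.5,-160.5,145: [11.9 48.9] -0.7
75 boxx 3.9 world [ 550.5 -102. ] z 144.3 rel to 536.5,-160.5,145: [14.  58.5] -0.7
70 boxx -5.9 world [552.6 -92.3] z 143.5 rel to 536.5,-160.5,145: [16.1 68.2] -1.5
65 boxx -15.7 world [554.7 -82.8] z 141.9 rel to 536.5,-160.5,145: [18.2 77.7] -3.1
60 boxx -25.4 world [556.8 -73.3] z 139.5 rel to 536.5,-160.5,145: [20.3 87.2] -5.5
55 boxx -34.9 world [558.9 -64. ] z 136.4 rel to 536.5,-160.5,145: [22.4 96.5] -8.6
50 boxx -44.1 world [560.9 -55. ] z 132.5 rel to 536.5,-160.5,145: [ 24.4 105.5] -12.5
45 boxx -53.0 world [562.8 -46.4] z 127.9 rel to 536.5,-160.5,145: [ 26.3 114.1] -1
[... 206 characters left out ...]
22.9] z 110.1 rel to 536.5,-160.5,145: [ 31.5 137.6] -34.9
25 boxx -83.9 world [569.5 -16.2] z 102.9 rel to 536.5,-160.5,145: [ 33.  144.3] -42.1
20 boxx -90.2 world [570.8 -10.1] z 95.1 rel to 536.5,-160.5,145: [ 34.3 150.4] -49.9
15 boxx -95.8 world [572.1  -4.6] z 86.9 rel to 536.5,-160.5,145: [ 35.6 155.9] -58.1
10 boxx -100.6 world [5.731e+02 1.000e-01] z 78.3 rel to 536.5,-160.5,145: [ 36.6 160.6] -66.7
5 boxx -104.7 world [574.    4.1] z 69.3 rel to 536.5,-160.5,145: [ 37.5 164.6] -75.7
0 boxx -108.0 world [574.7   7.3] z 60.0 rel to 536.5,-160.5,145: [ 38.2 167.8] -85.0
clock: 27.95
eef_pos: [537.1, -159.3, 147.3]
tcp_rot: [-2.448, -1.966, 0.002]
force: [1.0, 0.4, 0.6]
opening: 0.002
```

```bash
python3 -m inch '[{"turn":[0,0,0],"slide":[0.002,0.006,-0.005],"claw":0},{"turn":[0,0,0],"slide":[0.0037,0.0123,-0.007],"claw":0},{"turn":[0,0,0],"slide":[0.0047,0.0167,-0.0065],"claw":0},{"turn":[0,0,0],"slide":[0.0057,0.0211,-0.0053],"claw":0},{"turn":[0,0,0],"slide":[0.0067,0.0256,-0.0042],"claw":0},{"turn":[0,0,0],"slide":[0.0077,0.0301,-0.003],"claw":0},{"turn":[0,0,0],"slide":[0.0087,0.0348,-0.0022],"claw":0},{"turn":[0,0,0],"slide":[0.0097,0.0395,-0.0015],"claw":0},{"turn":[0,0,0],"slide":[0.0108,0.0442,-0.0011],"claw":0},{"turn":[0,0,0],"slide":[0.0119,0.0489,-0.0007],"claw":0}]';python3 -m inch '[{"turn":[0,0,0],"slide":[0.001,0.0048,0],"claw":0},{"turn":[0,0,0],"slide":[0.002,0.0096,0],"claw":0},{"turn":[0,0,0],"slide":[0.003,0.0145,-0.0004],"claw":0},{"turn":[0,0,0],"slide":[0.0042,0.0193,-0.0008],"claw":0}]'
```

```text
clock: 28.95
eef_pos: [549.8, -111.3, 149.1]
tcp_rot: [2.449, 1.965, 0.001]
force: [-4.3, -1.5, 14.0]
opening: 0.004
clock: 29.35
eef_pos: [554.2, -91.5, 148.3]
tcp_rot: [2.449, 1.965, 0.003]
force: [-3.7, 1.1, 12.9]
opening: -0.001
```

```bash
python3 -c "
from h import *
snap('scene','s9');a=cv2.imread('pics/s9.png')[120:270,230:390];cv2.imwrite('pics/j9.png',cv2.resize(a,(640,600),interpolation=cv2.INTER_CUBIC));print(arm.state()['force'],arm.state()['torque'])"
```

```text
[-2.52177602  1.98208803 11.74011613] [ 0.36491217  0.45976758 -0.01226651]
```

View pics/j9.png

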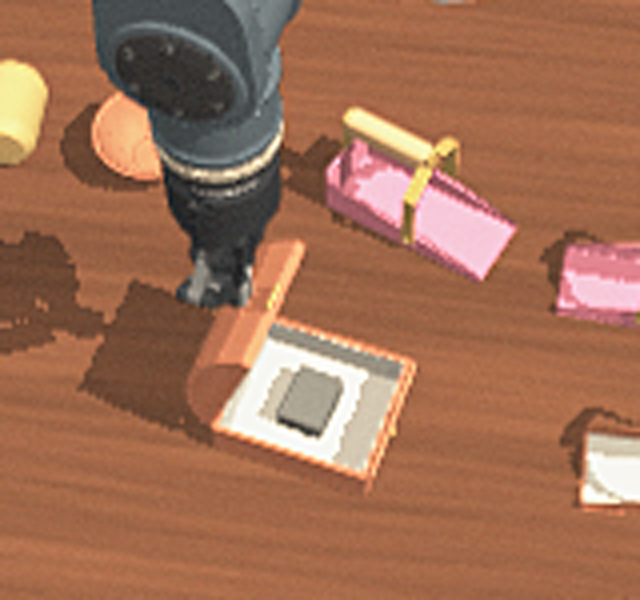

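```bash
python3 -m inch '[{"turn":[0,0,0],"slide":[0,0,0.003],"claw":0},{"turn":[0,0,0],"slide":[0,0,0.006],"claw":0},{"turn":[0,0,0],"slide":[0,0,0.006],"claw":0}]'
python3 - <<'E'
from h import *
p,d,ci=load('s9');P,C,U=cloud(p,d,ci);g=C.astype(int)
ex=np.array([-.2164,-.9763]);ey=np.array([.9763,-.2164]);x=P[:,:2]@ex+23.5;y=P[:,:2]@ey-559
cop=(g[:,0]-g[:,2]>60)&(P[:,2]>42)&(x>-110)&(x<60)&(abs(y)<60)
for a in range(-70,50,5):
  k=cop&(x>=a)&(x<a+5)
  if k.sum()>3: print(a,k.sum(),'z',np.percentile(P[k][:,2],[3,50,97]).round())
E
```

```text
clock: 29.7
eef_pos: [553.6, -92.0, 152.5]
tcp_rot: [-2.45, -1.966, 0.0]
force: [0.8, -0.4, 0.3]
opening: 0.001
-50 4 z [353. 355. 358.]
-45 41 z [156. 161. 359.]
-40 67 z [154. 160. 172.]
-35 55 z [136. 160. 163.]
-30 55 z [125. 157. 160.]
-25 59 z [113. 152. 170.]
-20 67 z [ 88. 150. 157.]
-15 47 z [ 73. 144. 157.]
-10 47 z [ 60. 137. 144.]
-5 40 z [ 51. 125. 135.]
0 32 z [ 52. 119. 130.]
5 28 z [ 56. 106. 119.]
10 7 z [ 70.  85. 357.]
15 4 z [286. 385. 422.]
```

Run:
```python
import numpy as np
ex=np.array([-.2164,-.9763]);ey=np.array([.9763,-.2164])
for t in range(68,-1,-4):
    f=np.radians(t);u=np.array([-np.cos(f),np.sin(f)]);n=np.array([np.sin(f),np.cos(f)])
    k=np.clip((48-t)/20,0,1); r=115-12*k;h=22+6*k
    x,z=r*u+h*n; z+=38; x+=11*(1-2*k)
    w=(x-23.5)*ex+559.5*ey; print(t,'boxx',round(x,1),'world',w.round(1),'z',round(z,1),'rel to 553.8,-91.8,152.5:',(w-[553.8,-91.8]).round(1),round(z-152.5,1))
```

```text
68 boxx -11.7 world [553.9 -86.7] z 152.9 rel to 553.8,-91.8,152.5: [0.1 5.1] 0.4
64 boxx -19.6 world [555.6 -79. ] z 151.0 rel to 553.8,-91.8,152.5: [ 1.8 12.8] -1.5
60 boxx -27.4 world [557.3 -71.3] z 148.6 rel to 553.8,-91.8,152.5: [ 3.5 20.5] -3.9
56 boxx -35.1 world [558.9 -63.9] z 145.6 rel to 553.8,-91.8,152.5: [ 5.1 27.9] -6.9
52 boxx -42.5 world [560.5 -56.7] z 142.2 rel to 553.8,-91.8,152.5: [ 6.7 35.1] -10.3
48 boxx -49.6 world [562.1 -49.7] z 138.2 rel to 553.8,-91.8,152.5: [ 8.3 42.1] -14.3
44 boxx -58.3 world [563.9 -41.2] z 132.9 rel to 553.8,-91.8,152.5: [10.1 50.6] -19.6
40 boxx -66.5 world [565.7 -33.2] z 127.5 rel to 553.8,-91.8,152.5: [11.9 58.6] -25.0
36 boxx -74.4 world [567.4 -25.5] z 122.1 rel to 553.8,-91.8,152.5: [13.6 66.3] -30.4
32 boxx -81.8 world [569.  -18.3] z 116.6 rel to 553.8,-91.8,152.5: [15.2 73.5] -35.9
28 boxx -88.8 world [570.5 -11.4] z 111.1 rel to 553.8,-91.8,152.5: [16.7 80.4] -41.4
24 boxx -93.7 world [571.6  -6.6] z 105.5 rel to 553.8,-91.8,152.5: [17.8 85.2] -47.0
20 boxx -98.2 world [572.6  -2.2] z 99.5 rel to 553.8,-91.8,152.5: [18.8 89.6] -53.0
16 boxx -102.3 world [573.5   1.7] z 93.3 rel to 553.8,-91.8,152.5: [19.7 93.5] -59.2
12 boxx -105.9 world [574.2   5.3] z 86.8 rel to 553.8,-91.8,152.5: [20.4 97.1] -65.7
8 boxx -109.1 world [574.9   8.4] z 80.1 rel to 553.8,-91.8,152.5: [ 21.1 100.2] -72.4
4 boxx -111.8 world [575.5  11. ] z 73.1 rel to 553.8,-91.8,152.5: [ 21.7 102.8] -79.4
0 boxx -114.0 world [576.   13.2] z 66.0 rel to 553.8,-91.8,152.5: [ 22.2 105. ] -86.5
```

```bash
python3 -m inch '[{"turn":[0,0,0],"slide":[0.0001,0.005,0.004],"claw":0},{"turn":[0,0,0],"slide":[0.001,0.009,0.0025],"claw":0},{"turn":[0,0,0],"slide":[0.0018,0.0128,0.0005],"claw":0},{"turn":[0,0,0],"slide":[0.0026,0.0166,-0.0007],"claw":0},{"turn":[0,0,0],"slide":[0.0035,0.0205,-0.002],"claw":0},{"turn":[0,0,0],"slide":[0.0043,0.0242,-0.0035],"claw":0},{"turn":[0,0,0],"slide":[0.0051,0.0279,-0.005],"claw":0}]';python3 -m inch '[{"turn":[0,0,0],"slide":[0.0008,0.0036,-0.0017],"claw":0},{"turn":[0,0,0],"slide":[0.0016,0.0072,-0.0034],"claw":0}]'
```

```text
clock: 30.4
eef_pos: [559.1, -63.4, 147.8]
tcp_rot: [-2.45, -1.966, -0.002]
force: [0.0, 3.0, 9.6]
opening: -0.002
clock: 30.6
eef_pos: [560.8, -56.0, 144.4]
tcp_rot: [-2.449, -1.966, -0.003]
force: [-0.2, 3.5, 9.4]
opening: -0.001
```

```bash
cat > lid.py <<'E'
from h import *
import sys
p,d,ci=snap('scene',sys.argv[1]);P,C,U=cloud(p,d,ci);g=C.astype(int)
ex=np.array([-.2164,-.9763]);ey=np.array([.9763,-.2164]);x=P[:,:2]@ex+23.5;y=P[:,:2]@ey-559
s=arm.state();print(s['clock'],s['force'].round(1),'tip x,z',(s['eef_pos'][:2]@ex+23.5).round(1),s['eef_pos'][2].round(1))
cop=(g[:,0]-g[:,2]>60)&(P[:,2]>25)&(P[:,2]<200)&(x>-160)&(x<60)&(y>25)&(y<50)
print([(a,int(np.percentile(P[k][:,2],50)),int(np.percentile(P[k][:,2],95))) for a in range(-145,40,8) if (k:=cop&(x>=a)&(x<a+8)).sum()>3])
E
python3 lid.py s10
```

```text
30.65 [0.  1.8 6.2] tip x,z -43.5 144.1
[(-137, 40, 43), (-129, 37, 39), (-73, 147, 150), (-65, 149, 150), (-57, 145, 149), (-49, 142, 146), (-41, 138, 141), (-33, 131, 135), (-25, 125, 129), (-17, 116, 120), (-9, 104, 110)]
```

```bash
python3 -m inch '[{"turn":[0,0,0],"slide":[0.0008,0.0035,-0.001],"claw":0},{"turn":[0,0,0],"slide":[0.0016,0.007,-0.003],"claw":0},{"turn":[0,0,0],"slide":[0.0025,0.0112,-0.0055],"claw":0},{"turn":[0,0,0],"slide":[0.0034,0.0155,-0.008],"claw":0},{"turn":[0,0,0],"slide":[0.0043,0.0195,-0.0105],"claw":0},{"turn":[0,0,0],"slide":[0.0052,0.0235,-0.0132],"claw":0},{"turn":[0,0,0],"slide":[0.006,0.0273,-0.016],"claw":0},{"turn":[0,0,0],"slide":[0.0069,0.0312,-0.019],"claw":0}]';python3 lid.py s11
```

```text
clock: 31.45
eef_pos: [566.7, -25.8, 124.0]
tcp_rot: [-2.45, -1.965, 0.003]
force: [-0.4, -0.6, 0.2]
opening: 0.002
31.5 [ 1.  -0.4  0.7] tip x,z -74.4 123.5
[(-137, 40, 42), (-129, 35, 38), (-105, 121, 124), (-97, 124, 127), (-89, 124, 186), (-81, 123, 126), (-73, 123, 125), (-65, 119, 122), (-57, 117, 120), (-49, 113, 116), (-41, 109, 111), (-33, 103, 107), (-25, 95, 98), (-17, 86, 91), (-9, 70, 75)]
```

```bash
python3 -m inch '[{"turn":[0,0,0],"slide":[0.0008,0.0036,-0.0028],"claw":0},{"turn":[0,0,0],"slide":[0.0016,0.0072,-0.0055],"claw":0},{"turn":[0,0,0],"slide":[0.0024,0.0106,-0.0083],"claw":0},{"turn":[0,0,0],"slide":[0.0031,0.0141,-0.011],"claw":0},{"turn":[0,0,0],"slide":[0.0036,0.0165,-0.0138],"claw":0},{"turn":[0,0,0],"slide":[0.0042,0.0189,-0.0166],"claw":0},{"turn":[0,0,0],"slide":[0.0047,0.0211,-0.0196],"claw":0},{"turn":[0,0,0],"slide":[0.0052,0.0233,-0.0226],"claw":0}]';python3 lid.py s12; python3 -m inch '[{"turn":[0,0,0],"slide":[0.0005,0.002,-0.003],"claw":0},{"turn":[0,0,0],"slide":[0.0009,0.0039,-0.0062],"claw":0},{"turn":[0,0,0],"slide":[0.0013,0.0057,-0.0094],"claw":0},{"turn":[0,0,0],"slide":[0.0016,0.0075,-0.0127],"claw":0},{"turn":[0,0,0],"slide":[0.002,0.009,-0.016],"claw":0},{"turn":[0,0,0],"slide":[0.0023,0.0106,-0.0194],"claw":0}]';python3 lid.py s13
```

```text
clock: 32.3
eef_pos: [572.1, -2.4, 101.7]
tcp_rot: [-2.45, -1.965, 0.001]
force: [0.8, 0.0, 1.6]
opening: 0.001
32.35 [0.2 0.6 0.2] tip x,z -98.1 101.3
[(-137, 40, 43), (-129, 37, 40), (-121, 93, 98), (-113, 97, 146), (-105, 100, 104), (-97, 101, 103), (-89, 102, 104), (-81, 101, 105), (-73, 100, 102), (-65, 98, 101), (-57, 98, 100), (-49, 93, 95), (-41, 89, 92), (-33, 85, 87), (-25, 76, 80), (-17, 68, 70), (-9, 57, 64)]
clock: 32.95
eef_pos: [574.6, 8.2, 82.4]
tcp_rot: [-2.45, -1.965, 0.001]
force: [-0.3, 1.0, 1.1]
opening: 0.001
33.0 [ 0.2  0.2 -0.1] tip x,z -108.9 81.8
[(-137, 39, 43), (-129, 72, 149), (-121, 76, 79), (-113, 80, 85), (-105, 82, 86), (-97, 84, 87), (-89, 85, 88), (-81, 86, 90), (-73, 86, 89), (-65, 84, 87), (-57, 83, 86), (-49, 79, 83), (-41, 78, 80), (-33, 72, 76), (-25, 67, 71), (-17, 58, 64), (-9, 53, 57), (-1, 44, 45)]
```

```bash
python3 -m inch '[{"turn":[0,0,0],"slide":[0.0003,0.0013,-0.003],"claw":0},{"turn":[0,0,0],"slide":[0.0006,0.0026,-0.006],"claw":0},{"turn":[0,0,0],"slide":[0.0006,0.0026,-0.008],"claw":0},{"turn":[0,0,0],"slide":[0.0006,0.0026,-0.01],"claw":0},{"turn":[0,0,0],"slide":[0.0006,0.0026,-0.012],"claw":0}]';python3 -m inch '[{"turn":[0,0,0],"slide":[0,0,-0.001],"claw":0},{"turn":[0,0,0],"slide":[0,0,-0.001],"claw":0}]';python3 lid.py s14
```

```text
clock: 33.5
eef_pos: [575.1, 10.6, 70.5]
tcp_rot: [-2.45, -1.965, 0.001]
force: [0.1, 0.8, 1.4]
opening: 0.003
clock: 33.7
eef_pos: [574.9, 10.5, 69.4]
tcp_rot: [-2.45, -1.965, 0.002]
force: [0.2, 0.5, 0.2]
opening: -0.001
33.75 [ 0.6 -0.2  0.2] tip x,z -111.1 69.5
[(-137, 40, 47), (-129, 56, 112), (-121, 62, 67), (-113, 67, 71), (-105, 71, 74), (-97, 73, 76), (-89, 75, 78), (-81, 75, 79), (-73, 76, 78), (-65, 76, 79), (-57, 75, 77), (-49, 73, 76), (-41, 70, 75), (-33, 66, 69), (-25, 64, 66), (-17, 57, 60), (-9, 51, 53), (-1, 40, 42)]
```

```bash
python3 -m inch '[{"turn":[0,0,0],"slide":[0,0,-0.001],"claw":0},{"turn":[0,0,0],"slide":[0,0,-0.002],"claw":0},{"turn":[0,0,0],"slide":[0,0,-0.002],"claw":0}]'; python3 -m inch '[{"turn":[0,0,0],"slide":[0,0,-0.001],"claw":0},{"turn":[0,0,0],"slide":[0,0,-0.0015],"claw":0},{"turn":[0,0,0],"slide":[0,0,-0.0015],"claw":0}]';  python3 -m inch '[{"turn":[0,0,0],"slide":[0,0,-0.001],"claw":0},{"turn":[0,0,0],"slide":[0,0,-0.001],"claw":0}]'
```

```text
clock: 34.05
eef_pos: [575.0, 10.6, 67.5]
tcp_rot: [-2.45, -1.965, 0.001]
force: [0.3, 0.6, 0.2]
opening: 0.003
clock: 34.35
eef_pos: [575.0, 10.6, 66.0]
tcp_rot: [-2.45, -1.965, 0.001]
force: [1.4, 0.1, 0.2]
opening: -0.007
clock: 34.55
eef_pos: [575.0, 10.6, 65.0]
tcp_rot: [-2.45, -1.965, 0.001]
force: [0.6, -0.4, 0.7]
opening: 0.002
```

```bash
python3 -m inch '[{"turn":[0,0,0],"slide":[0,0,-0.001],"claw":0},{"turn":[0,0,0],"slide":[0,0,-0.001],"claw":0}]';python3 -m inch '[{"turn":[0,0,0],"slide":[0,0,-0.001],"claw":0},{"turn":[0,0,0],"slide":[0,0,-0.001],"claw":0}]'; python3 lid.py s15
```

```text
clock: 34.75
eef_pos: [575.0, 10.6, 64.0]
tcp_rot: [-2.45, -1.965, 0.001]
force: [0.1, 1.0, 0.5]
opening: -0.003
clock: 34.95
eef_pos: [575.1, 10.6, 63.7]
tcp_rot: [-2.45, -1.965, 0.0]
force: [-1.8, 2.6, 7.0]
opening: -0.007
35.0 [-1.6  1.6  6.6] tip x,z -111.3 63.7
[(-137, 41, 45), (-129, 51, 112), (-121, 56, 59), (-113, 62, 65), (-105, 65, 69), (-97, 68, 72), (-89, 71, 73), (-81, 72, 75), (-73, 72, 74), (-65, 73, 75), (-57, 71, 75), (-49, 71, 73), (-41, 67, 71), (-33, 63, 67), (-25, 61, 65), (-17, 55, 59), (-9, 47, 53), (-1, 41, 43)]
```

```bash
python3 -m inch '[{"turn":[0,0,0],"slide":[0,0,-0.0006],"claw":0},{"turn":[0,0,0],"slide":[0,0,-0.0006],"claw":0},{"turn":[0,0,0],"slide":[0,0,-0.0006],"claw":0}]';python3 -m inch '[{"turn":[0,0,0],"slide":[0,0,0.01],"claw":0},{"turn":[0,0,0],"slide":[0,0,0.04],"claw":0},{"turn":[0,0,0],"slide":[0.0,0,0.09],"claw":0},{"turn":[0,0,0],"slide":[0.0,0.0,0.14],"claw":0},{"turn":[0,0,0],"slide":[-0.03,0.04,0.19],"claw":0},{"turn":[0,0,0],"slide":[-0.06,0.08,0.22],"claw":0},{"turn":[0,0,0],"slide":[-0.1,0.11,0.22],"claw":0},{"turn":[0,0,0],"slide":[-0.14,0.14,0.22],"claw":0},{"turn":[0,0,0],"slide":[-0.18,0.17,0.22],"claw":0},{"turn":[0,0,0],"slide":[-0.22,0.2,0.22],"claw":0},{"turn":[0,0,0],"slide":[-0.22,0.2,0.22],"claw":0}]'
python3 - <<'E'
from h import *
snap('scene','s16');snap('top','t16')
ex=np.array([-.2164,-.9763]);ey=np.array([.9763,-.2164])
for f in('t16','s16'):
    p,d,ci=load(f);P,C,U=cloud(p,d,ci);x=P[:,:2]@ex+23.5;y=P[:,:2]@ey-559
    k=(abs(y)<20)&(x>-160)&(x<25)&(P[:,2]<150)
    print(f,[(a+3,int(np.median(P[k&(x>=a)&(x<a+6)][:,2]))) for a in range(-156,24,6) if (k&(x>=a)&(x<a+6)).sum()>2])
a=cv2.imread('pics/t16.png')[120:260,180:400];b=cv2.imread('pics/s16.png')[150:270,230:450]
cv2.imwrite('pics/j16.png',np.vstack([cv2.resize(a,(470,300)),cv2.resize(b,(470,300))]))
s=arm.state();print(s['eef_pos'])
E
```

```text
clock: 35.3
eef_pos: [575.2, 10.6, 63.5]
tcp_rot: [-2.45, -1.965, -0.0]
force: [-1.9, 1.9, 10.8]
opening: 0.001
clock: 36.4
eef_pos: [352.1, 211.5, 283.2]
tcp_rot: [-2.448, -1.967, 0.001]
force: [0.2, -0.4, 0.9]
opening: 0.004
t16 [(-153, -1), (-147, -2), (-141, 0), (-135, 41), (-129, 42), (-123, 48), (-117, 54), (-111, 57), (-105, 61), (-99, 63), (-93, 65), (-87, 68), (-81, 69), (-75, 70), (-69, 71), (-63, 72), (-57, 71), (-51, 69), (-45, 69), (-39, 69), (-33, 66), (-27, 63), (-21, 60), (-15, 58), (-9, 52), (-3, 48), (3, 1), (9, -2), (15, -1), (21, -2)]
s16 [(-153, 0), (-147, 0), (-141, 0), (-135, 3), (-129, 46), (-123, 51), (-117, 55), (-111, 61), (-105, 64), (-99, 66), (-93, 68), (-87, 71), (-81, 72), (-75, 71), (-69, 73), (-63, 73), (-57, 71), (-51, 72), (-45, 71), (-39, 69), (-33, 66), (-27, 63), (-21, 61), (-15, 56), (-9, 52), (-3, 47), (3, 41), (9, 0), (15, 0), (21, 0)]
[352.66748705 211.60099    283.24015112]
```

View pics/j16.png

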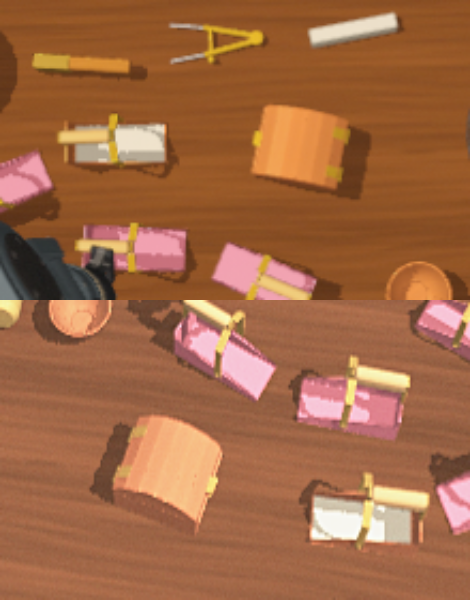

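The last views show the lid shut and the scoop empty and flat. The dome profile is symmetric with its top at 72 mm, and the arm is clear. I'm handing in.

```bash
python3 -c "
from h import *
print(arm.close_job())"
```

```text
the job is handed in; nothing more can be done
None
```

The sal ammoniac block is back in its box, the scoop lies flat on the bench, and the lid is shut. I handed the job in at about 36.5 s on the clock.

- **Scoop and block:** I took the scoop by its wooden grip and carried it level. I felt for the bead with the lip and found it about 41 mm high. I then tipped the scoop with the lip resting there, mostly at about 2–4 N. The block crept slightly from about 21° and began a steady glide at about 22°. I held that angle until it slid in, and the camera showed it lying flat inside the box.
- **Scoop laid down:** I put it back where it had been. The depth check on its floor showed it flat (3.05 mm high, with no measurable slope).
- **Lid:** I pushed it shut from behind with the closed fingers and pressed it to its stop at 10.8 N. The last check showed the dome symmetric with its top at about 72 mm, which matches fully shut.

**Checks that disagreed:**
- At about 12° the force reading could not show clearly that the lip was still touching. I lowered the scoop 1 mm in two steps until contact was certain; the block had not slid then.
- Early in closing the lid, the fingers pressed down on the dome with up to 14 N. That is above the 1–3 N needed but below the 25 N limit. I raised them and took a better line; the next push still read about 10 N before it eased.

I did not measure the bystander objects again. Those in the final pictures looked undisturbed.

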